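# Screw down the lid of the sloping console

## Task

Take the red-handled key from its stand and use it to tighten both brass captive screws on the console's sloping lid, turning each clockwise until it is fully home against its stop; their cross slots stand at any angle, so find it by feel or by eye. Then put the key back upright in its stand, seated on its collar, and let go. Touch the console and its screws only with the key, and leave the tins, the tape and the calculator where they are.

Things in the scene. Friction and masses are not known exactly. Their poses are not given: they have to be found in the camera images.
- key: Loose screw key, 141 mm, 0.14 to 0.28 kg. Origin: centre of the blade tip; z up the shaft. Above the tip: flat blade to 13 mm, 24 mm wide along x, 5 thick along y (3.5 in the lowest 5 mm), fits either slot; shank 18 mm across to 47, boss 24 across to 60, black collar 52 across to 66; red square handle 30 x 30, flats facing x and y, 66 to 141 mm. It stands upright in the stand.
- stand: Fixed stand 90 x 100 mm, 70 mm high, with a grey top plate 10 mm thick, its top face 70 mm above the origin. One round hole 32 mm across (38 mm at the bevelled mouth) in its centre; the key hangs in it by the collar, tip 10 mm above the table. Origin: centre of the underside, below the hole; z up.
- console: Fixed blue console 150 mm deep (x), 200 wide (y); its grey lid slopes 28 degrees, from 45 mm high at the front (-x, towards the robot) to 125 mm at the back. Origin: centre of the underside, z up. Screws at y = +65 (left) and -65 mm (right), x = 0, where the lid is 85 mm high; axes square to the lid. The meter and lamps between them rise 7 mm at most.
- left_screw_head (a point): Top-face centre, on the turning axis, of the left (+y) brass screw head: a cup 41 mm across with a cross recess, two slots 9 mm wide, 34 long, 9 deep, at right angles, at an unreported random angle. The point sinks with the screw but does not turn: z out of the lid along the axis, y to the console's +y. Fixed dark ring round it (55 mm across, 10 high): head 6 mm proud when loose, flush when home.
- right_screw_head (a point): Top-face centre, on the turning axis, of the right (-y) brass screw head: a cup 41 mm across with a cross recess, two slots 9 mm wide, 34 long, 9 deep, at right angles, at an unreported random angle. The point sinks with the screw but does not turn: z out of the lid along the axis, y to the console's +y. Fixed dark ring round it (55 mm across, 10 high): head 6 mm proud when loose, flush when home.
- left_screw (a joint): Turn of the left screw in rad: 0 fully loose, 2.4 home on a hard stop; starts at 0 to 0.5. It grows when turned clockwise, seen looking at the lid from outside, and the head sinks 2.5 mm per rad and its slots turn with it. Stiff (about 0.18 N m); it stays where it is left and pressing does not turn it.
- right_screw (a joint): Turn of the right screw in rad: 0 fully loose, 2.4 home on a hard stop; starts at 0 to 0.5. It grows when turned clockwise, seen looking at the lid from outside, and the head sinks 2.5 mm per rad and its slots turn with it. Stiff (about 0.18 N m); it stays where it is left and pressing does not turn it.
- tin_front: Bystander: loose green and white food tin, 75 mm across, 110 mm high, between the robot and the gap between stand and console. Origin: centre of the underside.
- tin_back: Bystander: loose food tin with a blue rim band, 75 mm across, 110 mm high, behind the console. Origin: centre of the underside.
- tape: Bystander: loose roll of brown packing tape lying flat, 116 mm across, 48 mm high, behind the row of cartons, to the left of and beyond the console. Origin: centre of the underside.
- calc: Bystander: loose black pocket calculator lying flat, 114 x 68 x 15 mm, on the table at the near right. Origin: centre of the underside.
Things that resemble listed ones, but are neither listed nor needed, are in the scene too. Of the things that look like the key, the largest one is meant.

How it is judged:
By the outcome, as a careful person would: the job done as asked, in the order asked, and still so for the second after the job is handed in, with the robot touching nothing.
It also fails if it takes over 72 s, if anything falls off the work surface, if the arm or the gripper's body presses on something with over 40 N, if the wrist force passes 120 N, or if a joint passes its speed limit or range.

## Robot

A 6-joint arm with a two-finger parallel gripper is mounted at the origin on a cart in front of the work surface, level with it; the furniture and walls round the work are solid. World frame = base frame: x ahead of the robot, y to its left, z up, the work surface at z = 0. Lengths are in mm, angles in rad, forces in N, time in s.
With the tool pointing down it reaches from about 300 to 775 mm from the base axis. Payload 14.6 kg.
Tool frame: the origin (TCP) lies at the very end of the fingers, on their centre line; the grasp point (between the pads) lies 19 mm behind it (grip_point_offset is the distance from the TCP to the grasp point, in mm); z points along the fingers, y is the line along which they close (so a half turn about z gives the same grasp; the last joint's range is limited). The gripper opens to 94 mm and grips with 3 to 60 N. Pads are 16 mm wide; open, the fingers measure 119 mm over their backs; the gripper's body (75 mm by 177 mm) begins 78 mm behind the grasp point.
Start: joints at [-1.383, 0.3, 1.521, -0, 1.321, -0.067], TCP at [138.622, -532.234, 205.446] pointing down, gripper open.
Joint ranges: [-3.03, 3.03], [-0.79, 2.21], [0.23, 2.52], [-1.04, 4.18], [0, 3.07], [-2.55, 2.55]. Speed limits (rad/s): [2.22, 2.22, 2.57, 3.14, 3.14, 3.14].

## Interface

Orientations are given as [roll, pitch, yaw] about the fixed x, y, z axes, in that order (R = Rz(yaw) Ry(pitch) Rx(roll)).
In Python, from cell import read_state, camera, camera_info, sign_off, grip_point_offset gives the robot as it stands.
- The arm moves only by the shell command python3 -m handwheel 'ROWS' [FORCE]. ROWS is text: rows parted by semicolons, each of 5 numbers parted by spaces: the shift along the world's x, y, z in units of 40 mm (1.0 is 40 mm), then the turn about the world's z in units of 5 degrees (1.0 is 5 degrees), then the closure, from 0 (fully open) to 1 (shut). In form: dx dy dz yaw gripper; .... A call has 1 to 12 rows; each row shifts and turns the commanded pose from where the row before left it; what a row does not reach is not made up. A row lasts 1/12 s, in which the tool goes at most 41.7 mm and 7.16 degrees, less where a joint would pass 70% of its speed; a pose out of reach is approached as far as the arm can. A call is refused whole if a number of a shift passes 1 or a number of a turn 1, either way. A call with a gripper value outside its range is refused whole. The fingers move at their own pace and stop on an object; FORCE is the grip in N (left out, the last holds). Time passes only in rows, so rows that do not move let the fingers close. It gives the time, the measured TCP pose, the force, the opening and the grip force at its end, in the units of the state.
- read_state(): the state, without advancing time (a new reading comes with each control period).
- camera(name): name is "scene" or "top" or "wrist"; returns (picture, depth): 384x512x3 uint8, red, green, blue; 384x512 float32, mm along the optical axis (not along the pixel's ray), 0 where there is no reading.
- camera_info(name): a dict with "intrinsics" (3x3 intrinsics, pixels), "world_from_camera" (4x4, takes a point from camera to world coordinates). Camera axes: x right, y down, z forward; pixel columns grow to the right and rows downward; lengths in mm; the calibration is good to about 2 mm. A picture is of the moment at which its call begins: read the wrist's pose just before it. camera_info takes no time and is no camera call; for the wrist camera it gives the pose at the moment of the call.
- sign_off(): hands the job in; it is judged then, once.
The state is a dict: "clock": time; "joints": joint angles; "qd": joint speeds; "effort": joint torques, N m; "eef_pos": TCP position; "eef_rot": TCP orientation; "wrist_force": force on the tool from outside, world axes, zero at the start; "moment": the same for the moment, N m; "finger_gap": finger opening in mm; "finger_force": force on a finger pad.
Only numpy, scipy, OpenCV 4.12 (cv2) and the standard library are available. Lean on these libraries where they do the work, as an engineer would, in place of code of your own. Each camera call takes 0.05 s, during which the arm holds its last target. There are 200 camera calls.

## Working session

There is one attempt and no reset: what is moved stays moved. The work goes in short steps, Python scripts to look and compute and a shell command to move; the robot and the scene stay as the last step left them, time stands still between calls to the robot, and variables do not carry over. Pictures are saved under pics/ and viewed, at most 10 in all, crops included, and the job is handed in when it is done.

```bash
mkdir -p pics; ls
cat > h.py <<'E'
import numpy as np,cv2
from cell import *
def info(n):
    i=camera_info(n);return np.array(i["intrinsics"]),np.array(i["world_from_camera"])
def pts(d,K,T):
    v,u=np.mgrid[0:d.shape[0],0:d.shape[1]]
    c=np.stack([(u-K[0,2])/K[0,0]*d,(v-K[1,2])/K[1,1]*d,d],-1)
    return c@T[:3,:3].T+T[:3,3]
def ray(u,v,z,K,T):
    r=T[:3,:3]@[(u-K[0,2])/K[0,0],(v-K[1,2])/K[1,1],1];o=T[:3,3]
    return o+r*(z-o[2])/r[2]
def shot(n):
    K,T=info(n);p,d=camera(n);return p,d,K,T
def save(f,p): cv2.imwrite('pics/'+f,cv2.cvtColor(p,cv2.COLOR_RGB2BGR))
E
python3 - <<'E'
from h import *
for n in("scene","top"):
    p,d,K,T=shot(n);save(n+'0.png',p);np.savez(n+'0',p=p,d=d,K=K,T=T);print(n,T.round(2).tolist())
print(grip_point_offset,read_state())
E
```

```text
pics
scene [[-0.64, -0.31, 0.7, -356.68], [-0.77, 0.24, -0.59, 597.3], [0.02, -0.92, -0.39, 588.91], [0.0, 0.0, 0.0, 1.0]]
top [[-0.02, -1.0, 0.08, 454.75], [-1.0, 0.02, 0.0, -171.21], [-0.0, -0.08, -1.0, 1264.57], [0.0, 0.0, 0.0, 1.0]]
18.8 {'clock': 0.1, 'joints': array([-1.38257580e+00,  3.00376743e-01,  1.52152789e+00, -1.78516701e-05,
        1.32071650e+00, -6.66089352e-02]), 'qd': array([ 1.72870896e-05,  2.05863697e-04, -1.80286169e-03,  5.15181229e-04,
       -1.83227444e-05,  8.82332421e-04]), 'effort': array([ 1.62242497e-03, -5.32643473e+01, -3.53284121e+01,  7.09994417e-02,
        2.34738953e-02, -7.06581886e-05]), 'eef_pos': array([ 138.5863092 , -532.00136389,  204.96059327]), 'eef_rot': array([-3.14056530e+00, -5.12021058e-05,  2.54833858e-01]), 'wrist_force': array([ 0.14322983, -0.26258773, -0.08350704]), 'moment': array([-0.03090176,  0.02074925,  0.00364195]), 'finger_force': 0.0, 'finger_gap': 94.11200539675681}
```

View pics/scene0.png

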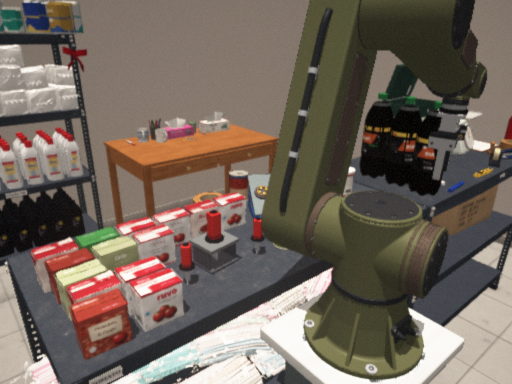

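View pics/top0.png

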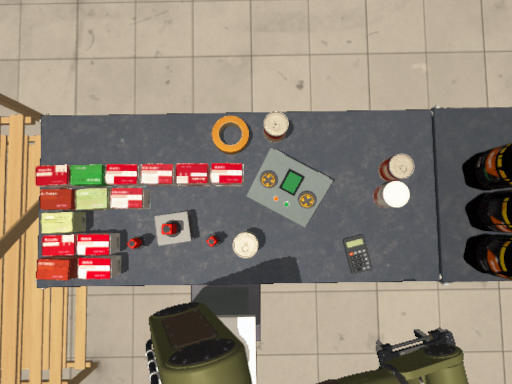

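The top view shows the stand and big key at (172,228), the console at (290,187) turned by about -30 deg with brass screws at (268,179) and (307,200). Decoy keys are at (136,242) and (213,240), and the front tin is at (245,244).

Run:
```python
from h import *
a=np.load('top0.npz');p,d,K,T=a['p'],a['d'],a['K'],a['T'];P=pts(d,K,T)
h=cv2.cvtColor(p,cv2.COLOR_RGB2HSV)
def box(r,c,m): 
    M=np.zeros(d.shape,bool);M[r[0]:r[1],c[0]:c[1]]=1;return M&m
red=((h[...,0]<8)|(h[...,0]>172))&(h[...,1]>150)
for r,c in (((215,245),(155,190)),((230,250),(125,146)),((230,250),(203,222))):
    q=P[box(r,c,red&(d>0))];z=np.percentile(q[:,2],90);t=q[q[:,2]>z-6];print('key top',z.round(1),t[:,:2].mean(0).round(1),len(t))
q=P[box((205,250),(150,195),(abs(P[...,2]-70)<5))];r=cv2.minAreaRect(q[:,:2].astype(np.float32));print('stand',r)
br=(h[...,0]>14)&(h[...,0]<30)&(h[...,1]>110)
for c in ((255,280),(295,320)):
    m=box((165,215),c,br&(d>0));q=P[m];print('screw',q.mean(0).round(1),(q.min(0)+q.max(0))/2,m.sum())
# lid plane
m=box((150,228),(245,335),(P[...,2]>40)&(P[...,2]<130)&(h[...,1]<60));q=P[m];A=np.c_[q[:,:2],np.ones(len(q))]
for _ in range(5):
    s=np.linalg.lstsq(A,q[:,2],rcond=None)[0];k=abs(A@s-q[:,2])<4;A,q=A[k],q[k]
print('plane',s,np.degrees(np.arctan(np.hypot(*s[:2]))),np.degrees(np.arctan2(s[1],s[0])),len(q))
r=cv2.minAreaRect(q[:,:2].astype(np.float32));print('console',r)
for n,r,c in(('tinf',(228,262),(228,262)),('tinb',(108,142),(260,292)),('calc',(232,276),(340,376))):
    q=P[box(r,c,P[...,2]>10)];print(n,q.mean(0).round(0),q.min(0).round(0),q.max(0).round(0))
q=P[box((155,285),(30,250),P[...,2]>60)];print('cartons z',np.percentile(q[:,2],[50,90,99]))
cv2.imwrite('pics/crop.png',cv2.resize(cv2.cvtColor(p[140:265,120:350],cv2.COLOR_RGB2BGR),None,fx=3.4,fy=3.4,interpolation=cv2.INTER_CUBIC))
```

```text
key top 151.7 [432.6  82.7] 62
key top 111.1 [391.4 191.4] 39
key top 111.3 [393.5 -38.5] 42
stand ((431.9173889160156, 84.78306579589844), (89.91223907470703, 100.65776062011719), 7.644805431365967)
screw [ 569.1 -207.    94.9] [ 552.63470527 -207.88122604   86.67123591] 125
screw [ 509.  -319.5   96.7] [ 508.88073905 -319.33952759   93.21528588] 115
plane [   0.46388716   -0.2572538  -236.62877711] 27.943445522275407 -29.011048904729446 2586
console ((546.6854248046875, -267.19451904296875), (206.580078125, 157.85885620117188), 61.02389907836914)
tinf [ 382. -137.  119.] [ 345. -173.   10.] [ 455. -100. 1265.]
tinb [ 730. -230.  115.] [ 455. -269.   10.] [ 776. -171. 1265.]
calc [ 341. -483.   23.] [ 281. -530.   10.] [ 455. -171. 1265.]
cartons z [ 93.47898602  97.874076   155.1139374 ]
```

```bash
python3 -m handwheel '.8 .53 .25 0 0;.8 .53 .25 0 0;.8 .53 .25 0 0;.8 .53 .25 0 0;.8 .53 .25 0 0;.8 .53 .25 0 0;.8 .53 .25 0 0;.8 .53 .25 0 0;.8 .53 .25 0 0;.8 .53 .25 0 0;.8 .53 .25 0 0;0 0 0 0 0'
python3 - <<'E'
from h import *
p,d,K,T=shot('wrist');save('w1.png',p);np.savez('w1',p=p,d=d,K=K,T=T);print(T.round(2).tolist(),K.tolist(),read_state()['eef_pos'],read_state()['eef_rot'])
E
```

```text
clock: 1.1
eef_pos: [494.8, -295.5, 316.5]
eef_rot: [3.141, -0.002, 0.259]
wrist_force: [-0.2, 0.5, -0.4]
finger_gap: 93.7
finger_force: 0.0
[[0.26, -0.93, -0.27, 571.93], [-0.97, -0.25, -0.07, -275.2], [0.0, 0.28, -0.96, 496.68], [0.0, 0.0, 0.0, 1.0]] [[313.99382479130634, 0.0, 252.04109409492068], [0.0, 313.99382479130634, 189.2811337541679], [0.0, 0.0, 1.0]] [ 492.71210419 -297.10821853  315.44211238] [-3.14156597e+00 -2.83622699e-04  2.58736604e-01]
```

View pics/w1.png

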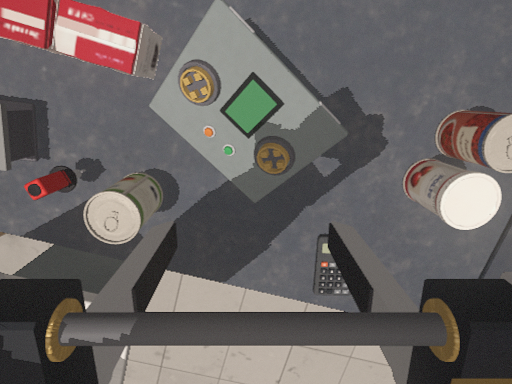

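The wrist view shows both brass cups with dark cross slots, left at (199,84) and right at (273,157). Next I cast their pixels onto the lid plane and take the slots' four-fold phase.

```bash
cat > scr.py <<'E'
from h import *
yw=np.radians(-29);tl=np.radians(28)
u=np.array([np.cos(yw)*np.cos(tl),np.sin(yw)*np.cos(tl),np.sin(tl)]);v=np.array([-np.sin(yw),np.cos(yw),0]);n=np.cross(u,v)
def screws(p,d,K,T,guess):
    h=cv2.cvtColor(p,cv2.COLOR_RGB2HSV).astype(int);P=pts(d,K,T);out=[]
    for name,g in zip('LR',guess):
        g=np.array(g,float)
        R=np.linalg.norm(P-g,axis=-1);br=(h[...,0]>12)&(h[...,0]<32)&(h[...,1]>110)&(d>0)&(R<34)&((P-g)@n>-6)
        top=br&(((P-g)@n)>np.percentile((P-g)[br]@n,85)-4);hgt=np.median((P-g)[top]@n)
        # rays onto head plane
        vv,uu=np.nonzero(cv2.dilate(br.astype(np.uint8),np.ones((9,9)))>0)
        D=np.c_[(uu-K[0,2])/K[0,0],(vv-K[1,2])/K[1,1],np.ones(len(uu))]@T[:3,:3].T;o=T[:3,3]
        q=o+D*(((g+hgt*n-o)@n)/(D@n))[:,None]
        a,b=(q-g)@u,(q-g)@v
        m=top[vv,uu];hull=cv2.minEnclosingCircle(np.c_[a[m],b[m]].astype(np.float32));ca,cb=hull[0]
        r=np.hypot(a-ca,b-cb);th=np.arctan2(b-cb,a-ca);V=h[vv,uu,2]
        k=(r>6)&(r<15);w=V[k].mean()-V[k]
        z=(w*np.exp(4j*th[k])).sum()/abs(w).sum()
        C=g+hgt*n+ca*u+cb*v
        out.append((C,np.degrees(np.angle(z))/4));print(name,'centre',C.round(1),'rad',round(hull[1],1),'slot deg in lid',out[-1][1].round(1),'q',abs(z).round(2),'npx',k.sum())
    return out
E
python3 - <<'E'
from scr import *
a=np.load('w1.npz');p,d,K,T=(a[k] for k in'pdKT')
screws(p,d,K,T,[(569,-207,95),(509,-319.5,97)])
P=pts(d,K,T);h=cv2.cvtColor(p,cv2.COLOR_RGB2HSV)
m=(P[...,2]>40)&(P[...,2]<130)&(h[...,1]<70)&(abs(P[...,0]-540)<130)&(abs(P[...,1]+264)<130);q=P[m];A=np.c_[q[:,:2],np.ones(len(q))]
for _ in range(8):
    s=np.linalg.lstsq(A,q[:,2],rcond=None)[0];k=abs(A@s-q[:,2])<4;A,q=A[k],q[k]
print(s,np.degrees(np.arctan2(s[1],s[0])),np.degrees(np.arctan(np.hypot(*s[:2]))),len(q))
for c in((569,-207),(509,-319.5)):print(s@[*c,1])
cv2.imwrite('pics/w1c.png',cv2.resize(cv2.cvtColor(p[50:190,160:310],cv2.COLOR_RGB2BGR),None,fx=4,fy=4,interpolation=cv2.INTER_CUBIC))
E
```

```text
L centre [ 568.7 -206.6  100. ] rad 21.3 slot deg in lid -25.6 q 0.55 npx 364
R centre [ 505.9 -319.2   99.9] rad 21.1 slot deg in lid -32.4 q 0.65 npx 303
[   0.4377291    -0.2421281  -214.77293264] -28.94899958736363 26.575717821109745 9028
84.41544430620638
85.39110971355541
```

View pics/w1c.png

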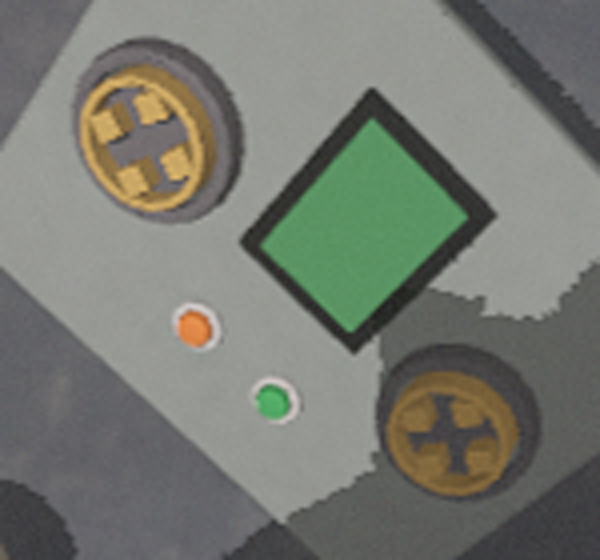

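The crop confirms the cross slots: left arms along (46,-18) and (27,56), right along (80,-13), which matches the phases within about 4 deg. Next I go above the key.

```bash
python3 -m handwheel '-.15 .95 -.13 0 0;-.15 .95 -.13 0 0;-.15 .95 -.13 0 0;-.15 .95 -.13 0 0;-.15 .95 -.13 0 0;-.15 .95 -.13 0 0;-.15 .95 -.13 0 0;-.15 .95 -.13 0 0;-.15 .95 -.13 0 0;-.15 .95 -.13 0 0;0 0 0 0 0'
python3 - <<'E'
from h import *
s=read_state()
p,d,K,T=shot('wrist');np.savez('w2',p=p,d=d,K=K,T=T);save('w2.png',p)
P=pts(d,K,T);h=cv2.cvtColor(p,cv2.COLOR_RGB2HSV)
red=((h[...,0]<8)|(h[...,0]>172))&(h[...,1]>120)
m=red&(P[...,2]>146)&(P[...,2]<158)&(np.hypot(P[...,0]-432,P[...,1]-84)<40)
v,u=np.nonzero(m);print(u.mean(),v.mean(),len(u))
q=np.array([ray(a,b,151,K,T)[:2] for a,b in zip(u,v)],np.float32);print('key',cv2.minAreaRect(q))
m=(abs(P[...,2]-70)<4)&(np.hypot(P[...,0]-432,P[...,1]-84)<80)
v,u=np.nonzero(m);q=np.array([ray(a,b,70,K,T)[:2] for a,b in zip(u,v)],np.float32);print('stand',cv2.minAreaRect(q))
print(s['eef_pos'],s['eef_rot'],s['joints'])
E
```

```text
clock: 2.07
eef_pos: [428.8, 84.9, 262.3]
eef_rot: [-3.141, 0.002, 0.259]
wrist_force: [0.2, -1.4, 0.2]
finger_gap: 94.0
finger_force: 0.0
251.76331360946745 180.55818540433924 507
key ((430.8259582519531, 85.40572357177734), (28.869552612304688, 29.85491371154785), 87.7173080444336)
stand ((429.3492431640625, 84.53117370605469), (90.81954193115234, 100.17494201660156), 7.641427993774414)
[428.83172292  84.87114521 262.30986926] [-3.14052244e+00  1.51742653e-03  2.58708700e-01] [1.11046220e-01 2.30498545e-03 1.73028830e+00 8.46142843e-04
 1.41065780e+00 1.42299904e+00]
```

View pics/w2.png

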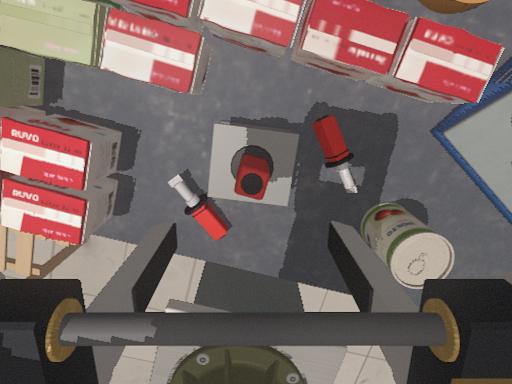

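The key's top is at (252,185) px, square and near yaw -2.3 deg. The decoys beside it are smaller and clear of the fingers.

```bash
python3 -m handwheel '.05 .01 -.17 1 0;0 0 -.17 1 0;0 0 -.17 1 0;0 0 -.17 1 0;0 0 -.17 1 0;0 0 -.17 1 0;0 0 -.17 1 0;0 0 -.17 1 0;0 0 -.17 1 0;0 0 -.17 1 0;0 0 -.17 1 0;0 0 -.17 1 0'
python3 -m handwheel '0 0 0 1 0;0 0 0 1 0;0 0 -.3 .58 0;0 0 -.5 0 0;0 0 -.6 0 0;0 0 -.45 0 0;0 0 -.26 0 0;0 0 0 0 0'
```

```text
clock: 3.12
eef_pos: [432.6, 79.7, 181.3]
eef_rot: [-3.141, 0.0, 1.304]
wrist_force: [0.2, -0.2, -0.1]
finger_gap: 94.1
finger_force: 0.0
clock: 3.78
eef_pos: [431.5, 79.8, 95.4]
eef_rot: [-3.138, 0.001, 1.525]
wrist_force: [0.3, -0.8, -0.9]
finger_gap: 94.0
finger_force: 0.0
```

```bash
python3 -m handwheel '0 .14 0 0 0;0 0 0 0 .3;0 0 0 0 .7;0 0 0 0 1;0 0 0 0 1;0 0 0 0 1;0 0 0 0 1;0 0 0 0 1;0 0 0 0 1;0 0 0 0 1' 50
```

```text
clock: 4.62
eef_pos: [432.6, 87.0, 97.5]
eef_rot: [-3.142, 0.0, 1.527]
wrist_force: [0.4, -0.7, -0.1]
finger_gap: 37.2
finger_force: 0.0
```

```bash
python3 -m handwheel '0 0 0 0 1;0 0 0 0 1;0 0 0 0 1;0 0 0 0 1;0 0 0 0 1;0 0 0 0 1' 60
```

```text
clock: 5.12
eef_pos: [432.5, 87.0, 97.4]
eef_rot: [-3.141, 0.0, 1.527]
wrist_force: [-1.3, 0.0, 0.8]
finger_gap: 30.0
finger_force: 60.0
```

```bash
python3 -m handwheel '0 0 .4 0 1;0 0 .9 0 1;0 0 .9 0 1;0 0 .9 0 1;0 0 .1 0 1' 60
python3 -m handwheel '.34 -.74 0 .75 1;.34 -.74 0 .75 1;.34 -.74 0 .75 1;.34 -.74 0 .75 1;.34 -.74 0 .75 1;.34 -.74 0 .75 1;.34 -.74 0 .75 1;.34 -.74 0 .75 1;.34 -.74 0 .75 1;.34 -.74 0 .75 1;0 0 0 0 1' 60
python3 - <<'E'
from scr import *
s=read_state();print(s['eef_pos'],s['eef_rot'],s['wrist_force'])
p,d,K,T=shot('wrist');save('w3.png',p);np.savez('w3',p=p,d=d,K=K,T=T)
E
```

```text
clock: 5.53
eef_pos: [434.5, 87.2, 231.2]
eef_rot: [3.133, -0.001, 1.527]
wrist_force: [1.1, 0.1, -0.7]
finger_gap: 29.6
finger_force: 60.0
clock: 6.45
eef_pos: [569.3, -213.5, 223.3]
eef_rot: [-3.14, -0.001, 2.183]
wrist_force: [-1.2, 0.1, -2.3]
finger_gap: 29.8
finger_force: 60.0
[ 569.2946915  -213.45654996  223.3355705 ] [-3.14009590e+00 -7.81930922e-04  2.18258404e+00] [-1.16322773  0.10903867 -2.28437298]
```

View pics/w3.png

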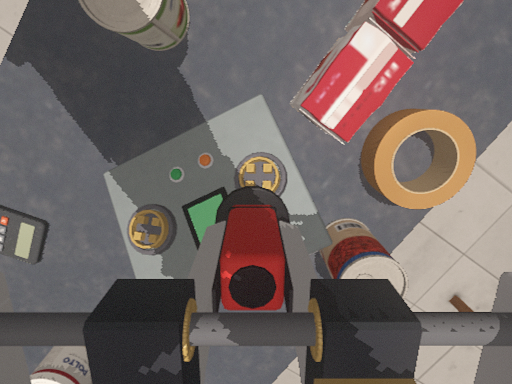

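The key hangs in the grip with its handle top at (252,287) and collar at about (252,215). The left screw is half seen at (262,175) and the right one at (152,229).

```bash
cat > key.py <<'E'
from h import *
from scipy.spatial.transform import Rotation as Ro
def key(p,d,K,T,s):
    P=pts(d,K,T);R=Ro.from_euler('xyz',s['eef_rot']).as_matrix();L=(P-s['eef_pos'])@R  # tool frame
    h=cv2.cvtColor(p,cv2.COLOR_RGB2HSV)
    near=(d>0)&(abs(L[...,0])<45)&(abs(L[...,1])<45)
    top=near&(L[...,2]<-45)&(L[...,2]>-62)&(abs(L[...,0])<20)&(abs(L[...,1])<17)
    q=L[top];zt=np.median(q[:,2]);q=q[abs(q[:,2]-zt)<3];print('top z',zt.round(1),'lo',np.percentile(q,2,0).round(1),'hi',np.percentile(q,98,0).round(1),len(q))
    col=near&(L[...,2]>5)&(L[...,2]<32)&(h[...,2]<90)
    q=L[col];zc=np.median(q[:,2]);q=q[abs(q[:,2]-zc)<4];c=cv2.minEnclosingCircle(q[:,:2].astype(np.float32));print('collar z',zc.round(1),c,len(q))
E
python3 - <<'E'
from scr import *;from key import key
a=np.load('w3.npz');p,d,K,T=(a[k] for k in'pdKT');s=read_state()
key(p,d,K,T,s)
screws(p,d,K,T,[(569,-207,98),(506,-319.5,98)])
E
```

```text
top z -54.5 lo [-15.6 -16.1 -57.2] hi [ 11.3  12.8 -51.8] 3495
collar z 20.7 ((-1.9117181301116943, -2.583420753479004), 25.632646560668945) 1274
L centre [ 568.8 -205.1   99.7] rad 20.4 slot deg in lid -26.5 q 0.51 npx 567
R centre [ 506.2 -317.4   99.6] rad 21.2 slot deg in lid -32.3 q 0.51 npx 496
```

```bash
python3 -m handwheel '0 .22 0 0 1;0 0 -.3 0 1;0 0 -.3 0 1;0 0 -.2 0 1;0 0 0 0 1;0 0 0 0 1' 60
python3 -m handwheel '0 0 -.05 0 1;0 0 -.05 0 1;0 0 0 0 1'
```

```text
clock: 7.0
eef_pos: [568.4, -199.8, 192.8]
eef_rot: [-3.141, -0.001, 2.182]
wrist_force: [-0.6, -0.6, -1.8]
finger_gap: 30.0
finger_force: 60.0
clock: 7.25
eef_pos: [568.6, -200.2, 189.3]
eef_rot: [3.142, 0.0, 2.182]
wrist_force: [0.1, 0.7, -1.8]
finger_gap: 30.0
finger_force: 60.0
```

```bash
python3 -m handwheel '.01 -.1 .05 0 1;0 0 0 0 1;0 0 0 0 1;0 0 -.05 0 1;0 0 -.05 0 1;0 0 0 0 1;0 0 0 0 1'
python3 -m handwheel '0 0 -.05 0 1;0 0 0 0 1'
```

```text
clock: 7.83
eef_pos: [568.9, -204.2, 187.2]
eef_rot: [-3.141, -0.0, 2.182]
wrist_force: [0.3, -0.4, -2.9]
finger_gap: 29.8
finger_force: 60.0
clock: 8.0
eef_pos: [568.9, -204.2, 185.1]
eef_rot: [-3.141, -0.0, 2.182]
wrist_force: [-0.4, 0.1, -1.9]
finger_gap: 29.6
finger_force: 60.0
```

```bash
python3 -m handwheel '0 0 -.04 0 1;0 0 0 0 1'
python3 -m handwheel '0 0 -.04 0 1;0 0 0 0 1'
```

```text
clock: 8.17
eef_pos: [568.9, -204.2, 183.5]
eef_rot: [-3.141, -0.0, 2.182]
wrist_force: [-0.0, -0.4, -2.7]
finger_gap: 29.9
finger_force: 60.0
clock: 8.33
eef_pos: [568.9, -204.2, 182.0]
eef_rot: [-3.141, -0.0, 2.182]
wrist_force: [0.0, 0.1, -1.8]
finger_gap: 29.9
finger_force: 60.0
```

```bash
cat > st.py <<'E'
from cell import *
s=read_state();print('mom',s['moment'].round(2),'f',s['wrist_force'].round(1),'q6',s['joints'][5].round(2))
E
python3 -m handwheel '0 0 0 -.6 1;0 0 0 -.6 1;0 0 0 -.6 1;0 0 0 0 1'; python3 st.py
python3 -m handwheel '.002 -.001 -.005 -.6 1;.002 -.001 -.005 -.6 1;.002 -.001 -.005 -.6 1;.002 -.001 -.005 -.6 1;0 0 0 0 1'; python3 st.py
```

```text
clock: 8.67
eef_pos: [569.0, -203.8, 182.1]
eef_rot: [3.141, -0.001, 2.022]
wrist_force: [0.3, 1.9, -2.1]
finger_gap: 30.0
finger_force: 60.0
mom [ 0.8  -0.06 -0.04] f [ 0.3  1.9 -2.1] q6 -0.86
clock: 9.08
eef_pos: [569.4, -203.2, 181.8]
eef_rot: [3.141, -0.002, 1.814]
wrist_force: [-1.9, 7.8, 3.4]
finger_gap: 29.7
finger_force: 60.0
mom [2.16 0.31 0.14] f [-1.9  7.8  3.4] q6 -0.65
```

```bash
python3 -m handwheel '.002 .01 -.005 -.6 1;.002 .01 -.005 -.6 1;.002 -.001 -.005 -.6 1;.002 -.001 -.005 -.6 1;.002 -.001 -.005 -.6 1;.002 -.001 -.005 -.6 1;0 0 0 0 1'; python3 st.py
python3 - <<'E'
from scr import *;from key import key
s=read_state();p,d,K,T=shot('wrist');save('w4.png',p);np.savez('w4',p=p,d=d,K=K,T=T)
key(p,d,K,T,s)
E
```

```text
clock: 9.67
eef_pos: [570.2, -202.1, 181.4]
eef_rot: [3.141, -0.003, 1.5]
wrist_force: [-1.6, 11.5, 8.2]
finger_gap: 29.7
finger_force: 60.0
mom [2.99 0.47 0.12] f [-1.6 11.5  8.2] q6 -0.33
top z -54.6 lo [-14.3 -15.6 -57.3] hi [ 12.5  13.7 -52. ] 3523
collar z 20.5 ((-0.3521941304206848, -1.5608785152435303), 25.620906829833984) 1260
```

View pics/w4.png

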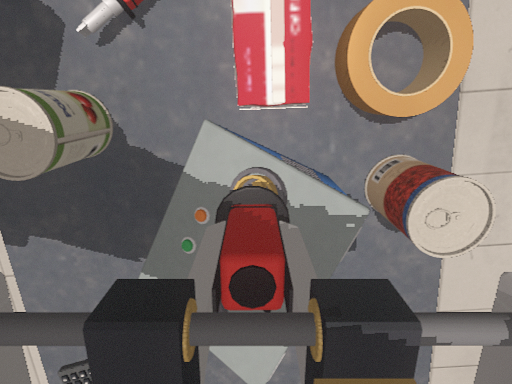

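The key blade sits in the left cup, just visible at (260,185), and the torque matches the screw's stiffness, so it is turning. I continue.

```bash
python3 -m handwheel '.003 .01 -.005 -.8 1;.003 .01 -.005 -.8 1;.003 -.002 -.006 -.8 1;.003 -.002 -.006 -.8 1;.003 -.002 -.006 -.8 1;.003 -.002 -.006 -.8 1;.003 -.002 -.006 -.8 1;.003 -.002 -.006 -.8 1;0 0 0 0 1'; python3 st.py
```

```text
clock: 10.47
eef_pos: [572.0, -201.3, 180.1]
eef_rot: [3.141, -0.005, 0.941]
wrist_force: [1.7, 14.0, 9.8]
finger_gap: 30.0
finger_force: 60.0
mom [ 3.78 -0.49  0.13] f [ 1.7 14.   9.8] q6 0.23
```

```bash
python3 -m handwheel '.003 .005 -.006 -.8 1;.003 .005 -.006 -.8 1;.003 -.002 -.006 -.8 1;.003 -.002 -.006 -.8 1;.003 -.002 -.006 -.8 1;.003 -.002 -.006 -.8 1;.003 -.002 -.006 -.8 1;.003 -.002 -.006 -.8 1;0 0 0 0 1'; python3 st.py
```

```text
clock: 11.22
eef_pos: [573.8, -202.2, 179.3]
eef_rot: [3.14, -0.006, 0.382]
wrist_force: [5.9, 9.7, 13.3]
finger_gap: 29.8
finger_force: 60.0
mom [ 2.98 -1.13  0.2 ] f [ 5.9  9.7 13.3] q6 0.79
```

```bash
python3 -m handwheel '.003 -.002 -.006 -.7 1;.003 -.002 -.006 -.7 1;.003 -.002 -.006 -.7 1;.003 -.002 -.006 -.7 1;0 0 0 0 1'; python3 st.py
python3 -m handwheel '.003 -.002 -.006 -.7 1;.003 -.002 -.006 -.7 1;.003 -.002 -.006 -.7 1;.003 -.002 -.006 -.7 1;0 0 0 0 1'; python3 st.py
```

```text
clock: 11.63
eef_pos: [574.4, -202.7, 179.2]
eef_rot: [3.141, -0.007, 0.139]
wrist_force: [3.6, 9.6, 20.8]
finger_gap: 29.5
finger_force: 60.0
mom [ 3.1  -0.73  0.3 ] f [ 3.6  9.6 20.8] q6 1.03
clock: 12.05
eef_pos: [575.0, -203.3, 179.4]
eef_rot: [-3.141, -0.009, -0.106]
wrist_force: [0.7, 9.5, 28.4]
finger_gap: 29.9
finger_force: 60.0
mom [ 3.04 -0.08  0.24] f [ 0.7  9.5 28.4] q6 1.27
```

```bash
python3 -m handwheel '0 0 .015 -.7 1;0 0 .01 -.7 1;0 0 0 -.7 1;0 0 0 0 1'; python3 st.py
python3 -m handwheel '0 0 0 -.7 1;0 0 0 -.7 1;0 0 0 -.7 1;0 0 0 0 1'; python3 st.py
```

```text
clock: 12.38
eef_pos: [574.9, -203.8, 180.1]
eef_rot: [-3.14, -0.008, -0.289]
wrist_force: [0.5, 7.1, 26.6]
finger_gap: 29.6
finger_force: 60.0
mom [ 2.29 -0.23  0.26] f [ 0.5  7.1 26.6] q6 1.46
clock: 12.72
eef_pos: [574.9, -204.1, 180.5]
eef_rot: [-3.139, -0.009, -0.473]
wrist_force: [-0.6, 5.6, 29.6]
finger_gap: 29.9
finger_force: 60.0
mom [1.94 0.13 0.26] f [-0.6  5.6 29.6] q6 1.64
```

```bash
python3 -m handwheel '0 0 .4 0 1;0 0 .6 0 1;-.7 .35 0 0 1;-.7 .35 0 0 1;0 0 0 0 1;0 0 0 0 1'
python3 - <<'E'
from scr import *;from key import key
s=read_state();print(s['eef_pos'],s['eef_rot'],s['wrist_force'],s['moment']);p,d,K,T=shot('wrist');save('w5.png',p);np.savez('w5',p=p,d=d,K=K,T=T)
key(p,d,K,T,s)
screws(p,d,K,T,[(569,-207,95),(506,-319.5,98)])
E
```

```text
clock: 13.22
eef_pos: [516.2, -175.9, 216.2]
eef_rot: [3.141, -0.001, -0.47]
wrist_force: [1.1, -0.1, -0.9]
finger_gap: 29.8
finger_force: 60.0
[ 516.16438311 -175.92625275  216.22797239] [ 3.14148107e+00 -1.08542166e-03 -4.69528984e-01] [ 1.13548111 -0.09036896 -0.9338947 ] [-0.03733428  0.00553811 -0.02062515]
top z -54.6 lo [-14.7 -13.3 -57.4] hi [ 12.5  15.9 -51.9] 3543
collar z 20.5 ((0.027453340590000153, 1.4584094285964966), 25.595129013061523) 1300
L centre [ 570.9 -206.9   96. ] rad 21.4 slot deg in lid -40.5 q 0.63 npx 601
R centre [ 506.2 -318.2  100.1] rad 21.2 slot deg in lid -34.9 q 0.6 npx 596
```

View pics/w5.png

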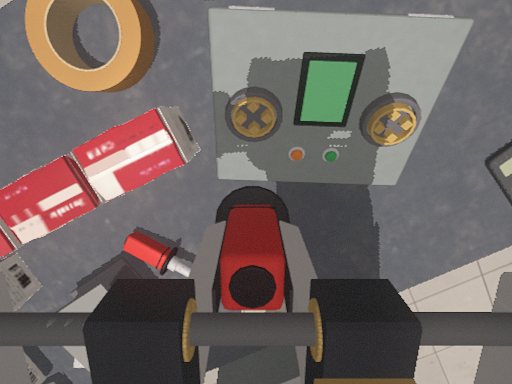

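The left slots now stand like an X at (254,116), and the head has sunk. I compare the head with its ring by depth.

```bash
cat > ring.py <<'E'
from scr import *
def ring(f,cs):
    a=np.load(f);p,d,K,T=(a[k] for k in'pdKT');P=pts(d,K,T);h=cv2.cvtColor(p,cv2.COLOR_RGB2HSV)
    br=(h[...,0]>12)&(h[...,0]<32)&(h[...,1]>100)
    for c in cs:
        q=P-np.array(c,float);a,b,z=q@u,q@v,q@n;r=np.hypot(a,b);ok=(d>0)&(abs(z)<30)
        hd=z[ok&br&(r<20.5)&(r>17.8)];rg=z[ok&~br&(r>22.5)&(r<26)];ld=z[ok&(r>31)&(r<42)]
        print(f,'rim',np.percentile(hd,[25,50,75]).round(1),'ring',np.percentile(rg,[25,50,75]).round(1),'lid',np.percentile(ld,[25,50,75]).round(1))
E
python3 - <<'E'
from ring import *
ring('w1.npz',[(568.7,-206.6,100),(505.9,-319.2,100)])
ring('w5.npz',[(570.9,-206.9,96),(506.2,-318.2,100)])
E
```

```text
w1.npz rim [-4.7 -1.3  0.1] ring [-7.4 -5.9 -5.1] lid [-15.9 -15.4 -14.9]
w1.npz rim [-5.4 -1.3  0.1] ring [-7.  -5.8 -5.1] lid [-15.8 -15.4 -14.9]
w5.npz rim [-3.6 -0.8  0.3] ring [-2.5 -1.2 -0.6] lid [-11.2 -10.7 -10.3]
w5.npz rim [-5.1 -1.9  0.1] ring [-9.6 -6.2 -5.3] lid [-15.7 -15.2 -14.7]
```

```bash
python3 -m handwheel '0 0 0 1 1;0 0 0 1 1;0 0 0 1 1;0 0 0 1 1;0 0 0 1 1;0 0 0 1 1;0 0 0 1 1;0 0 0 1 1;0 0 0 1 1;0 0 0 1 1;0 0 0 1 1;0 0 0 1 1' >/dev/null
python3 -m handwheel '.14 -.08 0 1 1;.14 -.08 0 1 1;.14 -.08 0 1 1;.14 -.08 0 1 1;.14 -.08 0 1 1;.14 -.08 0 1 1;.14 -.08 0 1 1;.14 -.08 0 1 1;.14 -.08 0 1 1;.1 -.04 0 1 1;0 0 0 1 1;0 0 0 1 1' >/dev/null
python3 -m handwheel '0 0 0 1 1;0 0 0 1 1;0 0 0 1 1;0 0 0 0 1;0 0 0 0 1;0 0 0 0 1'
```

```text
clock: 15.77
eef_pos: [571.4, -206.8, 215.4]
eef_rot: [-3.142, 0.0, 1.882]
wrist_force: [-0.7, -0.7, -2.2]
finger_gap: 29.6
finger_force: 60.0
```

```bash
python3 -m handwheel '-.02 .025 -.3 0 1;0 0 -.3 0 1;0 0 -.15 0 1;0 0 -.04 0 1;0 0 -.04 0 1;0 0 0 0 1;0 0 0 0 1'
python3 -m handwheel '0 0 -.04 0 1;0 0 -.04 0 1;0 0 0 0 1'
```

```text
clock: 16.35
eef_pos: [570.4, -205.6, 182.8]
eef_rot: [3.141, 0.0, 1.885]
wrist_force: [-0.6, -0.0, -1.6]
finger_gap: 29.9
finger_force: 60.0
clock: 16.6
eef_pos: [570.3, -205.6, 179.0]
eef_rot: [-3.142, -0.0, 1.885]
wrist_force: [0.3, 0.2, -2.3]
finger_gap: 29.8
finger_force: 60.0
```

```bash
python3 -m handwheel '0 0 -.03 0 1;0 0 0 -.6 1;0 0 0 -.6 1;0 0 0 -.6 1;0 0 0 0 1'; python3 st.py
python3 -m handwheel '0 0 -.005 -.6 1;.003 0 -.005 -.6 1;.002 -.001 -.005 -.6 1;.002 -.001 -.005 -.6 1;0 0 0 0 1'; python3 st.py
```

```text
clock: 17.02
eef_pos: [570.4, -204.9, 177.9]
eef_rot: [3.141, -0.001, 1.726]
wrist_force: [0.0, 5.7, -2.2]
finger_gap: 29.6
finger_force: 60.0
mom [ 1.2  -0.24  0.06] f [ 0.   5.7 -2.2] q6 -0.56
clock: 17.43
eef_pos: [571.0, -204.3, 177.5]
eef_rot: [3.141, -0.002, 1.518]
wrist_force: [0.6, 8.4, 2.8]
finger_gap: 29.8
finger_force: 60.0
mom [ 2.56 -0.32  0.1 ] f [0.6 8.4 2.8] q6 -0.35
```

```bash
python3 -m handwheel '.002 0 -.005 -.6 1;.002 0 -.005 -.6 1;.002 -.001 -.005 -.6 1;0 0 0 0 1'; python3 st.py
python3 -m handwheel '.002 0 -.005 -.6 1;.002 0 -.005 -.6 1;.002 -.001 -.005 -.6 1;0 0 0 0 1'; python3 st.py
python3 -m handwheel '.002 0 -.003 -.6 1;.002 0 -.003 -.6 1;.002 -.001 -.003 -.6 1;0 0 0 0 1'; python3 st.py
```

```text
clock: 17.77
eef_pos: [571.4, -204.3, 177.3]
eef_rot: [3.141, -0.003, 1.361]
wrist_force: [0.7, 10.1, 4.4]
finger_gap: 29.7
finger_force: 60.0
mom [ 2.69 -0.31  0.16] f [ 0.7 10.1  4.4] q6 -0.2
clock: 18.1
eef_pos: [571.8, -204.3, 177.0]
eef_rot: [3.14, -0.003, 1.204]
wrist_force: [0.8, 11.0, 4.8]
finger_gap: 29.7
finger_force: 60.0
mom [ 2.71 -0.43  0.16] f [ 0.8 11.   4.8] q6 -0.04
clock: 18.43
eef_pos: [572.4, -204.0, 176.9]
eef_rot: [3.14, -0.004, 1.047]
wrist_force: [2.4, 12.5, 6.8]
finger_gap: 29.7
finger_force: 60.0
mom [ 3.34 -0.81  0.06] f [ 2.4 12.5  6.8] q6 0.12
```

```bash
python3 -m handwheel '.002 0 0 -.6 1;.002 0 0 -.6 1;.002 -.001 0 -.6 1;0 0 0 0 1'; python3 st.py
python3 -m handwheel '.002 0 0 -.6 1;.002 0 0 -.6 1;.002 -.001 0 -.6 1;0 0 0 0 1'; python3 st.py
```

```text
clock: 18.77
eef_pos: [572.8, -203.9, 176.9]
eef_rot: [3.141, -0.004, 0.89]
wrist_force: [4.5, 13.3, 6.4]
finger_gap: 29.8
finger_force: 60.0
mom [ 3.54 -1.21  0.08] f [ 4.5 13.3  6.4] q6 0.28
clock: 19.1
eef_pos: [573.0, -203.8, 176.8]
eef_rot: [-3.141, -0.004, 0.733]
wrist_force: [3.6, 13.5, 5.5]
finger_gap: 29.5
finger_force: 60.0
mom [ 3.64 -1.04  0.16] f [ 3.6 13.5  5.5] q6 0.43
```

```bash
python3 -m handwheel '0.015 .03 0 0 1;0.015 .03 0 0 1;0 0 0 0 1;0 0 0 0 1'; python3 st.py
python3 -m handwheel '0 0 0 -.6 1;0 0 0 -.6 1;0 0 0 -.6 1;0 0 0 0 1'; python3 st.py
```

```text
clock: 19.43
eef_pos: [573.5, -202.8, 176.6]
eef_rot: [3.141, -0.002, 0.736]
wrist_force: [-0.8, 5.7, 4.8]
finger_gap: 29.6
finger_force: 60.0
mom [1.54 0.14 0.12] f [-0.8  5.7  4.8] q6 0.43
clock: 19.77
eef_pos: [573.5, -202.2, 176.5]
eef_rot: [-3.141, -0.002, 0.575]
wrist_force: [0.5, 9.3, 4.6]
finger_gap: 29.6
finger_force: 60.0
mom [ 2.51 -0.    0.13] f [0.5 9.3 4.6] q6 0.59
```

```bash
python3 -m handwheel '0 0 .4 0 1;0 0 .6 0 1;-.7 -.45 0 0 1;-.7 -.45 0 0 1;0 0 0 0 1;0 0 0 0 1'
python3 - <<'E'
from ring import *;from key import key
s=read_state();print(s['eef_pos'],s['eef_rot'],s['wrist_force'],s['moment']);p,d,K,T=shot('wrist');save('w6.png',p);np.savez('w6',p=p,d=d,K=K,T=T)
key(p,d,K,T,s)
o=screws(p,d,K,T,[(571,-207,95),(506,-319.5,98)])
ring('w6.npz',[o[0][0],o[1][0]])
c=p[40:190,140:380];cv2.imwrite('pics/w6c.png',cv2.resize(cv2.cvtColor(c,cv2.COLOR_RGB2BGR),None,fx=3,fy=3,interpolation=cv2.INTER_CUBIC))
E
```

```text
clock: 20.27
eef_pos: [516.3, -240.4, 216.2]
eef_rot: [3.141, -0.0, 0.576]
wrist_force: [0.0, -0.0, -1.3]
finger_gap: 29.8
finger_force: 60.0
[ 516.25084329 -240.43479992  216.1562571 ] [ 3.14053927e+00 -1.28491164e-04  5.75564082e-01] [ 0.02195839 -0.04113752 -1.33916851] [ 0.02284734 -0.02018899 -0.00661762]
top z -54.7 lo [-15.5 -14.7 -57.4] hi [ 12.   14.9 -52. ] 3553
collar z 20.3 ((0.060794949531555176, -0.10648482292890549), 25.677854537963867) 1368
L centre [ 570.8 -206.8   94.5] rad 21.0 slot deg in lid 23.7 q 0.61 npx 608
R centre [ 506.4 -318.7  100. ] rad 21.5 slot deg in lid -35.5 q 0.55 npx 455
w6.npz rim [-1.2 -0.1  0.5] ring [-0.5  0.1  0.6] lid [-10.2  -9.7  -9.3]
w6.npz rim [-5.4 -2.1 -0.1] ring [-9.2 -6.1 -5.2] lid [-15.7 -15.2 -14.8]
```

View pics/w6c.png

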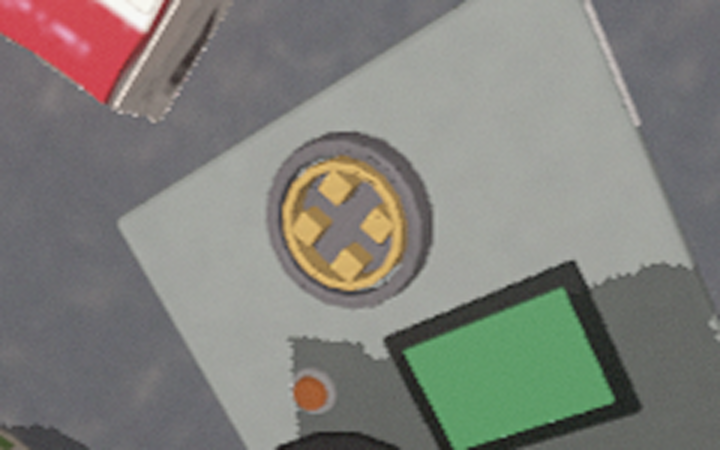

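Left rim is now level with its ring, with the slots at (345,215) in the crop. I re-engage it centred to confirm the stop by torque.

```bash
python3 -m handwheel '.137 .083 0 1 1;.137 .083 0 1 1;.137 .083 0 1 1;.137 .083 0 1 1;.137 .083 0 1 1;.137 .083 0 1 1;.137 .083 0 1 1;.137 .083 0 1 1;.137 .083 0 1 1;.137 .083 0 1 1;0 0 0 .2 1;0 0 0 0 1'
python3 -m handwheel '0 0 -.3 0 1;0 0 -.3 0 1;0 0 -.15 0 1;0 0 -.05 0 1;0 0 -.05 0 1;0 0 0 0 1;0 0 0 0 1'
```

```text
clock: 21.32
eef_pos: [572.3, -205.7, 215.2]
eef_rot: [-3.141, -0.0, 1.467]
wrist_force: [-0.2, 0.2, -1.8]
finger_gap: 29.7
finger_force: 60.0
clock: 21.9
eef_pos: [571.9, -206.3, 181.9]
eef_rot: [3.141, 0.0, 1.466]
wrist_force: [-0.4, -0.0, -1.5]
finger_gap: 30.0
finger_force: 60.0
```

```bash
python3 -m handwheel '-.015 -.01 -.05 0 1;0 0 -.04 0 1;0 0 -.04 0 1;0 0 0 0 1'; python3 st.py
python3 -m handwheel '0 0 0 -.6 1;0 0 0 -.6 1;0 0 0 -.6 1;0 0 0 0 1'; python3 st.py
python3 -m handwheel '0 0 0 -.6 1;0 0 0 -.6 1;0 0 0 0 1'; python3 st.py
```

```text
clock: 22.23
eef_pos: [571.1, -206.6, 176.1]
eef_rot: [-3.141, -0.0, 1.466]
wrist_force: [-0.1, -0.5, -1.8]
finger_gap: 29.8
finger_force: 60.0
mom [-0.01 -0.1   0.  ] f [-0.1 -0.5 -1.8] q6 -0.3
clock: 22.57
eef_pos: [571.2, -206.6, 176.4]
eef_rot: [-3.142, -0.0, 1.307]
wrist_force: [-0.1, 0.1, -1.0]
finger_gap: 29.8
finger_force: 60.0
mom [ 0.02 -0.01 -0.05] f [-0.1  0.1 -1. ] q6 -0.14
clock: 22.82
eef_pos: [571.3, -206.3, 176.5]
eef_rot: [3.141, -0.001, 1.204]
wrist_force: [1.5, 1.7, -2.3]
finger_gap: 30.0
finger_force: 60.0
mom [ 0.49 -0.17  0.05] f [ 1.5  1.7 -2.3] q6 -0.04
```

```bash
python3 -m handwheel '0 0 0 -.6 1;0 0 0 -.6 1;0 0 0 0 1'; python3 st.py
python3 -m handwheel '0 0 0 -.6 1;0 0 0 -.6 1;0 0 0 0 1'; python3 st.py
```

```text
clock: 23.07
eef_pos: [571.4, -206.0, 176.5]
eef_rot: [-3.142, -0.001, 1.1]
wrist_force: [1.2, 4.8, -0.8]
finger_gap: 29.7
finger_force: 60.0
mom [ 1.23 -0.41  0.17] f [ 1.2  4.8 -0.8] q6 0.06
clock: 23.32
eef_pos: [571.7, -205.4, 176.8]
eef_rot: [-3.142, -0.002, 0.996]
wrist_force: [2.5, 8.8, 1.9]
finger_gap: 30.0
finger_force: 60.0
mom [ 2.38 -0.72  0.11] f [2.5 8.8 1.9] q6 0.17
```

```bash
python3 -m handwheel '.01 .04 0 0 1;0 0 0 0 1;0 0 0 0 1'; python3 st.py
python3 -m handwheel '.005 .02 0 -.6 1;.005 .02 0 -.6 1;0 0 0 0 1'; python3 st.py
python3 -m handwheel '.005 .02 0 -.6 1;.005 .02 0 -.6 1;0 0 0 0 1'; python3 st.py
```

```text
clock: 23.57
eef_pos: [571.8, -204.8, 176.8]
eef_rot: [3.141, -0.001, 0.997]
wrist_force: [1.7, 4.4, 2.5]
finger_gap: 29.7
finger_force: 60.0
mom [ 1.3  -0.36  0.09] f [1.7 4.4 2.5] q6 0.17
clock: 23.82
eef_pos: [572.3, -203.4, 176.8]
eef_rot: [3.141, -0.001, 0.889]
wrist_force: [2.1, 3.3, 2.3]
finger_gap: 29.9
finger_force: 60.0
mom [ 1.01 -0.75  0.05] f [2.1 3.3 2.3] q6 0.28
clock: 24.07
eef_pos: [572.5, -202.2, 176.6]
eef_rot: [3.141, 0.0, 0.785]
wrist_force: [0.9, 0.4, 1.6]
finger_gap: 29.6
finger_force: 60.0
mom [ 0.21 -0.45  0.02] f [0.9 0.4 1.6] q6 0.39
```

```bash
python3 -m handwheel '0 0 .5 0 1;0 0 0 -1 1;0 0 0 -1 1;0 0 0 -1 1;0 0 0 -1 1;0 0 0 -1 1;0 0 0 -1 1;0 0 0 -1 1;0 0 0 -1 1;0 0 0 -1 1;0 0 0 -1 1;0 0 0 -.6 1'
python3 -m handwheel '0 0 0 0 1;0 0 0 0 1'
python3 - <<'E'
from h import *;from key import key
s=read_state();p,d,K,T=shot('wrist');print(s['eef_pos'],s['eef_rot']);key(p,d,K,T,s)
E
```

```text
clock: 25.07
eef_pos: [571.9, -202.3, 195.8]
eef_rot: [3.141, 0.001, -0.141]
wrist_force: [-0.1, 0.2, -1.8]
finger_gap: 29.5
finger_force: 60.0
clock: 25.23
eef_pos: [572.1, -202.2, 196.0]
eef_rot: [3.141, 0.001, -0.136]
wrist_force: [-0.1, 0.2, -1.9]
finger_gap: 30.0
finger_force: 60.0
[ 572.05721853 -202.15961428  196.00532144] [ 3.14129727e+00  9.58471648e-04 -1.35595769e-01]
top z -54.6 lo [-15.1 -13.7 -57.4] hi [ 12.4  15.6 -52. ] 3551
collar z 20.2 ((0.5301792621612549, 1.082381010055542), 25.64810562133789) 1364
```

```bash
python3 -m handwheel '-.035 -.12 0 0 1;0 0 -.2 0 1;0 0 -.1 0 1;0 0 -.06 0 1;0 0 -.06 0 1;0 0 -.06 0 1;0 0 0 0 1'; python3 st.py
python3 -m handwheel '0 0 0 -.6 1;0 0 0 -.6 1;0 0 0 -.6 1;0 0 0 -.6 1;0 0 0 0 1'; python3 st.py
python3 -m handwheel '0 0 0 -.6 1;0 0 0 -.6 1;0 0 0 0 1'; python3 st.py
```

```text
clock: 25.87
eef_pos: [570.8, -206.5, 176.6]
eef_rot: [-3.141, 0.001, -0.139]
wrist_force: [-0.1, 0.3, -2.4]
finger_gap: 29.6
finger_force: 60.0
mom [ 0.04 -0.    0.01] f [-0.1  0.3 -2.4] q6 1.3
clock: 26.28
eef_pos: [571.0, -206.4, 177.4]
eef_rot: [-3.141, 0.0, -0.351]
wrist_force: [-1.1, 0.7, -0.6]
finger_gap: 29.6
finger_force: 60.0
mom [0.55 0.26 0.1 ] f [-1.1  0.7 -0.6] q6 1.51
clock: 26.53
eef_pos: [571.0, -206.1, 177.4]
eef_rot: [-3.141, 0.0, -0.454]
wrist_force: [-1.2, 4.1, -1.1]
finger_gap: 29.5
finger_force: 60.0
mom [1.11 0.22 0.41] f [-1.2  4.1 -1.1] q6 1.62
```

```bash
python3 -m handwheel '0 0 0 -.5 1;0 0 0 0 1;0 0 0 0 1'; python3 st.py
```

```text
clock: 26.78
eef_pos: [571.1, -206.0, 177.4]
eef_rot: [-3.141, 0.0, -0.493]
wrist_force: [-0.6, 5.5, 0.5]
finger_gap: 29.7
finger_force: 60.0
mom [1.65 0.21 0.54] f [-0.6  5.5  0.5] q6 1.66
```

```bash
python3 -m handwheel '0 0 0 .8 1;0 0 .4 0 1;0 0 .6 0 1;0 0 .2 0 1' >/dev/null
python3 -m handwheel '-.162 -.28 0 1 1;-.162 -.28 0 1 1;-.162 -.28 0 1 1;-.162 -.28 0 1 1;-.162 -.28 0 1 1;-.162 -.28 0 1 1;-.162 -.28 0 1 1;-.162 -.28 0 1 1;-.162 -.28 0 1 1;-.162 -.28 0 .9 1;0 0 0 0 1;0 0 0 0 1'; python3 st.py
```

```text
clock: 28.12
eef_pos: [506.0, -319.0, 224.9]
eef_rot: [3.142, 0.0, 0.434]
wrist_force: [0.4, 0.4, -2.4]
finger_gap: 29.8
finger_force: 60.0
mom [-0.02 -0.05 -0.01] f [ 0.4  0.4 -2.4] q6 0.51
```

```bash
python3 -m handwheel '.005 .02 -.3 0 1;0 0 -.3 0 1;0 0 -.2 0 1;0 0 -.06 0 1;0 0 -.06 0 1;0 0 -.06 0 1;0 0 0 0 1;0 0 0 0 1'; python3 st.py
python3 -m handwheel '0 0 -.06 0 1;0 0 0 0 1'; python3 st.py
```

```text
clock: 28.78
eef_pos: [506.5, -317.9, 186.3]
eef_rot: [3.141, -0.0, 0.436]
wrist_force: [-0.1, 0.0, -1.0]
finger_gap: 29.9
finger_force: 60.0
mom [-0.02 -0.05  0.01] f [-0.1  0.  -1. ] q6 0.51
clock: 28.95
eef_pos: [506.3, -317.8, 183.5]
eef_rot: [-3.142, 0.0, 0.436]
wrist_force: [-0.4, 0.7, -1.8]
finger_gap: 29.8
finger_force: 60.0
mom [-0.03 -0.02  0.02] f [-0.4  0.7 -1.8] q6 0.51
```

```bash
python3 -m handwheel '0 0 -.01 -.6 1;0 0 -.01 -.6 1;0 0 -.01 -.6 1;0 0 -.01 -.6 1;0 0 0 -.6 1;0 0 0 0 1'; python3 st.py
python3 -m handwheel '.002 -.001 -.004 -.7 1;.002 -.001 -.004 -.7 1;.002 -.001 -.004 -.7 1;.002 -.001 -.004 -.7 1;.002 -.001 -.004 -.7 1;0 0 0 0 1'; python3 st.py
```

```text
clock: 29.45
eef_pos: [506.2, -317.8, 182.3]
eef_rot: [-3.141, 0.0, 0.172]
wrist_force: [-2.9, 0.8, 1.9]
finger_gap: 29.6
finger_force: 60.0
mom [0.45 0.81 0.14] f [-2.9  0.8  1.9] q6 0.78
clock: 29.95
eef_pos: [506.4, -317.8, 181.4]
eef_rot: [-3.141, 0.001, -0.133]
wrist_force: [-3.2, 0.7, -0.9]
finger_gap: 30.3
finger_force: 60.0
mom [0.28 0.89 0.17] f [-3.2  0.7 -0.9] q6 1.08
```

Torque 0.17 with little side force: this is a clean engagement. I continue.

```bash
python3 -m handwheel '.002 -.001 -.005 -.8 1;.002 -.001 -.005 -.8 1;.002 -.001 -.005 -.8 1;.002 -.001 -.005 -.8 1;.002 -.001 -.005 -.8 1;.002 -.001 -.005 -.8 1;.002 -.001 -.005 -.8 1;0 0 0 0 1'; python3 st.py
python3 -m handwheel '.002 -.001 -.004 -.8 1;.002 -.001 -.004 -.8 1;.002 -.001 -.004 -.8 1;.002 -.001 -.004 -.8 1;.002 -.001 -.004 -.8 1;.002 -.001 -.004 -.8 1;.002 -.001 -.004 -.8 1;0 0 0 0 1'; python3 st.py
```

```text
clock: 30.62
eef_pos: [507.1, -317.8, 181.2]
eef_rot: [-3.141, 0.001, -0.621]
wrist_force: [-7.1, 6.3, 12.5]
finger_gap: 29.6
finger_force: 60.0
mom [1.98 1.93 0.25] f [-7.1  6.3 12.5] q6 1.57
clock: 31.28
eef_pos: [507.5, -318.0, 180.4]
eef_rot: [-3.142, 0.001, -1.11]
wrist_force: [-8.8, 6.4, 13.0]
finger_gap: 29.9
finger_force: 60.0
mom [2.11 2.22 0.08] f [-8.8  6.4 13. ] q6 2.06
```

```bash
python3 -m handwheel '.002 -.001 0 -.75 1;.002 -.001 -.002 -.75 1;.002 -.001 -.002 -.75 1;.002 -.001 -.002 -.75 1;0 0 0 0 1'; python3 st.py
python3 -m handwheel '0 0 0 .8 1;0 0 .4 0 1;0 0 .6 0 1;-.2 .75 0 0 1;-.2 .75 0 0 1;0 0 0 0 1;0 0 0 0 1'
python3 - <<'E'
from ring import *;from key import key
s=read_state();p,d,K,T=shot('wrist');save('w7.png',p);np.savez('w7',p=p,d=d,K=K,T=T)
key(p,d,K,T,s)
o=screws(p,d,K,T,[(571,-207,94),(508,-319,95)]);ring('w7.npz',[o[0][0],o[1][0]])
E
```

```text
clock: 31.7
eef_pos: [507.3, -318.1, 179.8]
eef_rot: [3.14, 0.002, -1.372]
wrist_force: [-11.9, 8.2, 16.2]
finger_gap: 29.9
finger_force: 60.0
mom [2.38 3.26 0.12] f [-11.9   8.2  16.2] q6 2.32
clock: 32.28
eef_pos: [492.4, -257.9, 219.0]
eef_rot: [-3.141, -0.001, -1.297]
wrist_force: [0.6, -1.2, -1.2]
finger_gap: 29.5
finger_force: 60.0
top z -54.8 lo [-13.6 -13.1 -57.5] hi [ 12.9  16.  -52.3] 3508
collar z 20.7 ((0.7838269472122192, 1.748356819152832), 24.829286575317383) 1179
L centre [ 570.4 -207.5   94.6] rad 21.1 slot deg in lid 23.3 q 0.62 npx 459
R centre [ 507.4 -320.    98.5] rad 21.7 slot deg in lid 4.4 q 0.59 npx 600
w7.npz rim [-2.4 -0.6  0.3] ring [-1.8 -0.2  0.5] lid [-10.   -9.6  -9.2]
w7.npz rim [-4.6 -1.5  0.1] ring [-7.9 -4.  -3.2] lid [-13.6 -13.1 -12.7]
```

```bash
python3 -m handwheel '.035 -.15 0 1 1;.035 -.15 0 1 1;.035 -.15 0 1 1;.035 -.15 0 1 1;.035 -.15 0 1 1;.035 -.15 0 1 1;.035 -.15 0 1 1;.035 -.15 0 1 1;.035 -.15 0 1 1;.035 -.15 0 1 1;0 0 0 0 1;0 0 0 0 1'
python3 -m handwheel '0 0 -.3 0 1;0 0 -.3 0 1;0 0 -.15 0 1;0 0 0 0 1;0 0 0 0 1'; python3 st.py
```

```text
clock: 33.33
eef_pos: [506.2, -319.5, 218.0]
eef_rot: [-3.141, 0.0, -0.431]
wrist_force: [-0.3, -0.2, -1.6]
finger_gap: 29.5
finger_force: 60.0
clock: 33.75
eef_pos: [506.1, -318.5, 187.9]
eef_rot: [-3.141, 0.001, -0.428]
wrist_force: [0.4, -1.1, -1.7]
finger_gap: 29.7
finger_force: 60.0
mom [ 0.07 -0.01  0.01] f [ 0.4 -1.1 -1.7] q6 1.38
```

```bash
python3 -m handwheel '.005 0 -.06 0 1;0 0 -.06 0 1;0 0 -.06 0 1;0 0 0 0 1'; python3 st.py
python3 -m handwheel '0 0 0 -.7 1;0 0 0 -.7 1;0 0 0 -.7 1;0 0 0 -.7 1;0 0 0 0 1'; python3 st.py
python3 -m handwheel '.001 0 -.004 -.7 1;.001 0 -.004 -.7 1;.001 0 -.004 -.7 1;0 0 0 0 1'; python3 st.py
```

```text
clock: 34.08
eef_pos: [506.5, -318.8, 181.4]
eef_rot: [3.141, -0.001, -0.428]
wrist_force: [-0.4, 0.2, 0.4]
finger_gap: 30.1
finger_force: 60.0
mom [ 0.1  -0.01 -0.02] f [-0.4  0.2  0.4] q6 1.38
clock: 34.5
eef_pos: [506.4, -318.8, 181.3]
eef_rot: [-3.142, -0.0, -0.675]
wrist_force: [0.7, 0.5, -1.8]
finger_gap: 29.9
finger_force: 60.0
mom [ 0.01 -0.01  0.01] f [ 0.7  0.5 -1.8] q6 1.62
clock: 34.83
eef_pos: [506.5, -318.8, 180.9]
eef_rot: [3.142, -0.0, -0.856]
wrist_force: [0.6, 0.5, -1.2]
finger_gap: 30.1
finger_force: 60.0
mom [ 0.08  0.12 -0.03] f [ 0.6  0.5 -1.2] q6 1.8
```

```bash
python3 -m handwheel '.001 0 -.004 -.7 1;.001 0 -.004 -.7 1;0 0 0 0 1'; python3 st.py
python3 -m handwheel '.001 0 -.004 -.7 1;.001 0 -.004 -.7 1;0 0 0 0 1'; python3 st.py
```

```text
clock: 35.08
eef_pos: [506.6, -318.8, 180.6]
eef_rot: [3.142, -0.0, -0.977]
wrist_force: [-0.8, -0.4, -0.6]
finger_gap: 30.1
finger_force: 60.0
mom [ 0.04  0.17 -0.02] f [-0.8 -0.4 -0.6] q6 1.92
clock: 35.33
eef_pos: [506.6, -318.7, 180.2]
eef_rot: [3.141, 0.0, -1.098]
wrist_force: [-1.3, 0.1, -1.0]
finger_gap: 29.8
finger_force: 60.0
mom [0.26 0.43 0.06] f [-1.3  0.1 -1. ] q6 2.05
```

Run:
```python
from scr import *
a=np.load('w7.npz');p,d,K,T=(a[k] for k in'pdKT');h=cv2.cvtColor(p,cv2.COLOR_RGB2HSV).astype(int)
for c in((507.2,-319.4,98.5),(570.5,-207.2,94.5)):
    for A in np.arange(24,-25,-2.0):
        row=''
        for B in np.arange(24,-25,-1.3):
            q=np.linalg.inv(T)@np.r_[np.array(c)+A*u+B*v,1];x=K@q[:3];x=x[:2]/x[2];hh=h[int(round(x[1])),int(round(x[0]))]
            row+='#' if hh[1]>100 and hh[2]>110 else '+' if hh[1]>90 else '.'
        print(row)
    print()
```

```text
......................................
...............#######+...............
............##############+...........
.........#####################+.......
........##########..+##########.......
.......#########.......#########+.....
......##########......############....
.....###########......+###########....
.....###+#######......#######..####...
.....###.#######......#######...###...
....+##..#######.......#####....###...
.....##..+......................###...
....###.........................###...
....####...######.......######..+##...
....####..#######......#######.####...
....#####.#######......###########+...
.....############.......##########....
.....############......###########....
.......##########......#########......
........########################......
.........#####################........
..........###################.........
..............###########.............
......................................
......................................

......................................
......................................
.............+#########.#.............
...........################+..........
..........#####......#########........
........####.......############.......
......#####+####..##############......
.....###########...########..####.....
....#############..######.....+###....
....#############...##.........+##+...
....###########................####...
...############.............#######...
...#######+...............#########+..
...#######..............###########+..
....#######......####...###########+..
...#########..#######...##########....
....#########+########...########.....
....##################.....#.####.....
......###############....+######......
.......#######################........
........####################.#........
..........+################...........
..............##########..............
......................................
......................................
```

```bash
python3 -m handwheel '0 0 .5 0 1;0 0 .8 0 1;-.3 .8 0 0 1;-.3 .8 0 0 1;0 0 0 0 1;0 0 0 0 1'
python3 - <<'E'
from ring import *;from key import key
s=read_state();print(s['eef_pos'],s['eef_rot']);p,d,K,T=shot('wrist');save('w8.png',p);np.savez('w8',p=p,d=d,K=K,T=T)
key(p,d,K,T,s)
o=screws(p,d,K,T,[(571,-207,94),(508,-319,95)]);ring('w8.npz',[o[0][0],o[1][0]])
p2,d2,K2,T2=shot('scene');np.savez('s8',p=p2,d=d2,K=K2,T=T2)
for dz in(54,-20,-66,-80,-87):
    q=np.linalg.inv(T2)@np.r_[s['eef_pos']+[0,0,dz],1];x=K2@q[:3];x=x[:2]/x[2];i=x[::-1].round().astype(int);print(dz,x.round(1),'expect',q[2].round(),'depth',d2[i[0],i[1]] if 0<=i[0]<384 and 0<=i[1]<512 else None)
E
```

```text
clock: 35.83
eef_pos: [482.7, -253.8, 232.7]
eef_rot: [-3.141, -0.001, -1.094]
wrist_force: [0.2, -0.8, -1.2]
finger_gap: 29.7
finger_force: 60.0
[ 482.67015174 -253.79247236  232.68857449] [-3.14097692e+00 -7.78017881e-04 -1.09354418e+00]
top z -54.9 lo [-14.1 -13.  -57.6] hi [ 12.6  16.1 -52.3] 3521
collar z 20.7 ((0.47191551327705383, 2.152773857116699), 25.1606388092041) 1183
L centre [ 570.5 -207.3   94.6] rad 21.0 slot deg in lid 23.5 q 0.62 npx 453
R centre [ 507.6 -319.7   98.4] rad 21.8 slot deg in lid 4.7 q 0.58 npx 559
w8.npz rim [-2.4 -0.4  0.4] ring [-1.  -0.1  0.5] lid [-10.1  -9.6  -9.1]
w8.npz rim [-4.5 -1.4  0. ] ring [-7.9 -3.9 -3. ] lid [-13.5 -13.  -12.6]
54 [293.8 137.9] expect 1213.0 depth 615.4217
-20 [292.6 160.7] expect 1242.0 depth 620.07104
-66 [291.8 174.3] expect 1260.0 depth 635.835
-80 [291.6 178.4] expect 1266.0 depth 636.99744
-87 [291.5 180.4] expect 1269.0 depth 636.049
```

```bash
python3 -m handwheel '.085 -.2 0 1 1;.085 -.2 0 1 1;.085 -.2 0 1 1;.085 -.2 0 1 1;.085 -.2 0 1 1;.085 -.2 0 1 1;.085 -.2 0 1 1;.085 -.2 0 .8 1;0 0 -.4 0 1;0 0 -.4 0 1;0 0 -.2 0 1;0 0 0 0 1'
python3 -m handwheel '0 0 0 0 1;0 0 0 0 1'
```

```text
clock: 36.93
eef_pos: [509.3, -319.0, 189.8]
eef_rot: [-3.141, 0.004, -0.418]
wrist_force: [0.1, -0.0, -2.2]
finger_gap: 29.9
finger_force: 60.0
clock: 37.1
eef_pos: [510.2, -319.2, 193.0]
eef_rot: [3.141, -0.001, -0.419]
wrist_force: [0.8, 0.1, -2.0]
finger_gap: 29.9
finger_force: 60.0
```

```bash
python3 -m handwheel '0 .015 -.1 0 1;0 0 -.06 0 1;0 0 -.06 0 1;0 0 -.06 0 1;0 0 0 0 1;0 0 0 0 1'; python3 st.py
python3 -m handwheel '0 0 -.04 0 1;0 0 0 -.7 1;0 0 0 -.7 1;0 0 0 -.7 1;0 0 0 0 1'; python3 st.py
```

```text
clock: 37.6
eef_pos: [510.1, -318.2, 181.0]
eef_rot: [3.142, -0.001, -0.419]
wrist_force: [2.3, -1.1, -2.3]
finger_gap: 30.1
finger_force: 60.0
mom [-0.16 -0.47 -0.  ] f [ 2.3 -1.1 -2.3] q6 1.37
clock: 38.02
eef_pos: [510.7, -319.1, 180.1]
eef_rot: [3.141, -0.004, -0.606]
wrist_force: [5.3, -5.5, -1.2]
finger_gap: 29.8
finger_force: 60.0
mom [-1.4  -1.36  0.05] f [ 5.3 -5.5 -1.2] q6 1.56
```

```bash
python3 -m handwheel '.03 -.02 0 0 1;0 0 0 -.6 1;0 0 0 -.6 1;0 0 0 0 1'; python3 st.py
python3 -m handwheel '.003 -.002 -.004 -.6 1;.003 -.002 -.004 -.6 1;.003 -.002 -.004 -.6 1;0 0 0 0 1'; python3 st.py
```

```text
clock: 38.35
eef_pos: [511.4, -319.6, 179.9]
eef_rot: [3.141, -0.002, -0.709]
wrist_force: [2.7, -3.4, 1.5]
finger_gap: 29.7
finger_force: 60.0
mom [-1.17 -0.69  0.17] f [ 2.7 -3.4  1.5] q6 1.66
clock: 38.68
eef_pos: [511.1, -319.1, 179.8]
eef_rot: [3.141, 0.001, -0.865]
wrist_force: [-4.4, 1.8, 10.0]
finger_gap: 29.6
finger_force: 60.0
mom [ 0.54  1.33 -0.03] f [-4.4  1.8 10. ] q6 1.82
```

```bash
python3 -m handwheel '0 0 .5 0 1;-.065 .03 0 1 1;0 0 0 1 1;0 0 0 1 1;0 0 0 1 1;0 0 0 1 1;0 0 0 1 1;0 0 0 1 1;0 0 0 1 1;0 0 0 1 1;0 0 0 1 1;0 0 0 1 1'
python3 -m handwheel '0 0 0 1 1;0 0 0 1 1;0 0 0 1 1;0 0 0 1 1;0 0 0 1 1;0 0 0 1 1;0 0 0 1 1;0 0 0 1 1;0 0 0 1 1;0 0 0 1 1;0 0 0 1 1;0 0 0 1 1' >/dev/null
python3 -m handwheel '0 0 0 .2 1;0 0 0 0 1'
python3 - <<'E'
from ring import *;from key import key
s=read_state();print(s['eef_pos'],s['eef_rot']);p,d,K,T=shot('wrist');save('w9.png',p);np.savez('w9',p=p,d=d,K=K,T=T)
key(p,d,K,T,s)
E
```

```text
clock: 39.68
eef_pos: [508.5, -317.6, 198.4]
eef_rot: [-3.14, 0.001, 0.102]
wrist_force: [0.2, 0.6, -3.0]
finger_gap: 29.9
finger_force: 60.0
clock: 40.85
eef_pos: [508.6, -317.7, 198.5]
eef_rot: [-3.14, -0.0, 1.161]
wrist_force: [0.2, 0.2, -2.8]
finger_gap: 29.6
finger_force: 60.0
[ 508.61174087 -317.73683081  198.53496002] [-3.14040320e+00 -3.77532205e-04  1.16072745e+00]
top z -55.0 lo [-15.3 -15.3 -57.8] hi [ 11.3  14.1 -52.4] 3514
collar z 20.6 ((-1.012142300605774, -0.7657365798950195), 25.174468994140625) 1185
```

```bash
python3 -m handwheel '0 -.03 -.2 0 1;0 0 -.06 0 1;0 0 -.06 0 1;0 0 0 0 1;0 0 0 0 1'; python3 st.py
python3 -m handwheel '0 0 -.06 0 1;0 0 -.05 0 1;0 0 0 0 1'; python3 st.py
```

```text
clock: 41.32
eef_pos: [508.8, -318.3, 185.0]
eef_rot: [-3.14, -0.002, 1.16]
wrist_force: [1.8, 4.3, -5.8]
finger_gap: 29.7
finger_force: 60.0
mom [ 1.37 -0.65  0.01] f [ 1.8  4.3 -5.8] q6 -0.21
clock: 41.57
eef_pos: [509.4, -318.2, 181.4]
eef_rot: [-3.141, -0.002, 1.161]
wrist_force: [3.3, 6.7, -0.9]
finger_gap: 29.8
finger_force: 60.0
mom [ 1.72 -1.33  0.03] f [ 3.3  6.7 -0.9] q6 -0.21
```

```bash
python3 -m handwheel '.01 .03 0 0 1;0 0 0 -.6 1;0 0 0 -.6 1;0 0 0 -.6 1;0 0 0 0 1'; python3 st.py
python3 -m handwheel '.002 -.001 -.004 -.7 1;.002 -.001 -.004 -.7 1;.002 -.001 -.004 -.7 1;.002 -.001 -.004 -.7 1;0 0 0 0 1'; python3 st.py
```

```text
clock: 41.98
eef_pos: [510.3, -317.3, 181.5]
eef_rot: [3.14, -0.002, 1.0]
wrist_force: [7.0, 3.9, -3.1]
finger_gap: 29.5
finger_force: 60.0
mom [ 1.18 -2.31  0.05] f [ 7.   3.9 -3.1] q6 -0.05
clock: 42.4
eef_pos: [511.6, -317.5, 181.5]
eef_rot: [3.138, -0.004, 0.756]
wrist_force: [11.6, 4.2, -1.5]
finger_gap: 29.9
finger_force: 60.0
mom [ 1.22 -3.38  0.12] f [11.6  4.2 -1.5] q6 0.2
```

```bash
python3 -m handwheel '.002 -.001 -.01 -.7 1;.002 -.001 -.01 -.7 1;.002 -.001 -.01 -.7 1;.002 -.001 -.01 -.7 1;0 0 0 0 1'; python3 st.py
python3 -m handwheel '.002 -.001 -.01 -.7 1;.002 -.001 -.01 -.7 1;.002 -.001 -.01 -.7 1;.002 -.001 -.01 -.7 1;0 0 0 0 1'; python3 st.py
```

```text
clock: 42.82
eef_pos: [511.4, -316.9, 180.3]
eef_rot: [3.142, -0.004, 0.511]
wrist_force: [6.9, 10.0, 6.1]
finger_gap: 29.8
finger_force: 60.0
mom [ 2.79 -1.94  0.1 ] f [ 6.9 10.   6.1] q6 0.44
clock: 43.23
eef_pos: [512.0, -317.6, 179.6]
eef_rot: [3.141, -0.005, 0.267]
wrist_force: [6.3, 9.0, 11.0]
finger_gap: 29.7
finger_force: 60.0
mom [ 2.5  -1.93  0.14] f [ 6.3  9.  11. ] q6 0.69
```

```bash
python3 -m handwheel '.006 .003 -.01 -.7 1;.006 .003 -.01 -.7 1;.006 .003 -.01 -.7 1;.003 0 -.01 -.7 1;0 0 0 0 1'; python3 st.py
python3 -m handwheel '.002 -.001 -.01 -.7 1;.002 -.001 -.01 -.7 1;.002 -.001 -.01 -.7 1;0 0 0 0 1'; python3 st.py
```

```text
clock: 43.65
eef_pos: [512.6, -318.2, 179.4]
eef_rot: [3.139, -0.005, 0.022]
wrist_force: [2.7, 6.0, 19.5]
finger_gap: 29.9
finger_force: 60.0
mom [ 1.77 -0.62  0.26] f [ 2.7  6.  19.5] q6 0.93
clock: 43.98
eef_pos: [512.8, -318.8, 179.4]
eef_rot: [3.139, -0.007, -0.161]
wrist_force: [-1.6, 4.0, 29.8]
finger_gap: 29.7
finger_force: 60.0
mom [1.62 0.43 0.21] f [-1.6  4.  29.8] q6 1.11
```

```bash
python3 -m handwheel '0 0 .4 0 1;0 0 .6 0 1;-.75 .1 0 0 1;-.75 .1 0 0 1;0 0 0 0 1;0 0 0 0 1'
python3 - <<'E'
from ring import *;from key import key
s=read_state();print(s['eef_pos'],s['eef_rot']);p,d,K,T=shot('wrist');save('w10.png',p);np.savez('w10',p=p,d=d,K=K,T=T)
key(p,d,K,T,s)
o=screws(p,d,K,T,[(571,-207,94),(508,-319,95)]);ring('w10.npz',[o[0][0],o[1][0]])
E
```

```text
clock: 44.48
eef_pos: [450.5, -310.4, 215.3]
eef_rot: [3.141, -0.0, -0.158]
wrist_force: [0.5, -0.4, -2.0]
finger_gap: 29.7
finger_force: 60.0
[ 450.4615236  -310.42594035  215.33116857] [ 3.14105759e+00 -2.29282925e-05 -1.58473968e-01]
top z -55.0 lo [-15.  -13.7 -57.7] hi [ 11.8  15.6 -52.3] 3532
collar z 20.3 ((-1.3063246011734009, 1.073643684387207), 25.662635803222656) 1257
L centre [ 570.5 -207.1   94.4] rad 21.1 slot deg in lid 23.5 q 0.62 npx 667
R centre [ 507.7 -319.7   96.3] rad 21.3 slot deg in lid -37.1 q 0.65 npx 588
w10.npz rim [-1.5 -0.2  0.4] ring [-0.5  0.2  0.6] lid [-10.1  -9.6  -9.2]
w10.npz rim [-3.5 -0.7  0.2] ring [-3.1 -1.8 -1.2] lid [-11.7 -11.2 -10.8]
```

```bash
python3 -m handwheel '.25 -.034 0 1 1;.25 -.034 0 1 1;.25 -.034 0 1 1;.25 -.034 0 1 1;.25 -.034 0 1 1;.24 -.03 0 .8 1;0 0 -.3 0 1;0 0 -.3 0 1;0 0 -.1 0 1;0 0 0 0 1;0 0 0 0 1;0 0 0 0 1'; python3 st.py
```

```text
clock: 45.53
eef_pos: [510.9, -318.4, 187.5]
eef_rot: [3.141, -0.0, 0.348]
wrist_force: [0.1, -0.5, -1.9]
finger_gap: 29.8
finger_force: 60.0
mom [ 0.   -0.03 -0.  ] f [ 0.1 -0.5 -1.9] q6 0.6
```

```bash
python3 -m handwheel '-.015 0 -.06 0 1;0 0 -.06 0 1;0 0 -.06 0 1;0 0 -.04 0 1;0 0 0 0 1'; python3 st.py
python3 -m handwheel '0 0 0 -.6 1;0 0 0 -.6 1;0 0 0 -.6 1;0 0 0 -.6 1;0 0 0 0 1'; python3 st.py
python3 -m handwheel '.002 -.001 -.004 -.6 1;.002 -.001 -.004 -.6 1;0 0 0 0 1'; python3 st.py
```

```text
clock: 45.95
eef_pos: [510.2, -318.1, 177.8]
eef_rot: [-3.141, 0.0, 0.349]
wrist_force: [-0.8, -0.2, -1.9]
finger_gap: 29.6
finger_force: 60.0
mom [-0.03 -0.04  0.01] f [-0.8 -0.2 -1.9] q6 0.6
clock: 46.37
eef_pos: [510.8, -318.2, 178.4]
eef_rot: [3.141, -0.001, 0.137]
wrist_force: [3.3, 0.1, -2.5]
finger_gap: 29.8
finger_force: 60.0
mom [ 0.09 -1.02  0.08] f [ 3.3  0.1 -2.5] q6 0.82
clock: 46.62
eef_pos: [511.0, -318.3, 178.2]
eef_rot: [3.141, -0.001, 0.034]
wrist_force: [4.3, -0.0, -1.2]
finger_gap: 29.9
finger_force: 60.0
mom [ 0.23 -1.17  0.19] f [ 4.3 -0.  -1.2] q6 0.92
```

```bash
python3 -m handwheel '.004 -.001 -.005 -.6 1;.004 -.001 -.005 -.6 1;.004 -.001 -.005 -.6 1;.002 -.001 -.005 -.6 1;0 0 0 0 1'; python3 st.py
python3 -m handwheel '.002 -.001 -.005 -.6 1;.002 -.001 -.005 -.6 1;.002 -.001 -.005 -.6 1;0 0 0 0 1'; python3 st.py
```

```text
clock: 47.03
eef_pos: [511.3, -318.6, 177.7]
eef_rot: [3.141, -0.001, -0.174]
wrist_force: [1.1, 0.5, 2.3]
finger_gap: 29.8
finger_force: 60.0
mom [ 0.23 -0.53  0.23] f [1.1 0.5 2.3] q6 1.13
clock: 47.37
eef_pos: [511.5, -318.8, 177.4]
eef_rot: [3.141, -0.001, -0.331]
wrist_force: [-0.2, -0.6, 4.4]
finger_gap: 29.8
finger_force: 60.0
mom [ 0.21 -0.32  0.18] f [-0.2 -0.6  4.4] q6 1.28
```

```bash
python3 -m handwheel '.002 -.001 -.005 -.6 1;.002 -.001 -.005 -.6 1;0 0 0 0 1'; python3 st.py
python3 -m handwheel '.002 -.001 -.005 -.6 1;.002 -.001 -.005 -.6 1;0 0 0 0 1'; python3 st.py
python3 -m handwheel '0 0 -.004 -.6 1;0 0 -.004 -.6 1;0 0 0 0 1'; python3 st.py
```

```text
clock: 47.62
eef_pos: [511.5, -319.0, 177.4]
eef_rot: [3.141, -0.001, -0.435]
wrist_force: [-0.3, -0.3, 8.7]
finger_gap: 29.7
finger_force: 60.0
mom [0.34 0.21 0.26] f [-0.3 -0.3  8.7] q6 1.39
clock: 47.87
eef_pos: [511.6, -319.2, 177.4]
eef_rot: [3.141, -0.002, -0.54]
wrist_force: [-1.8, -0.1, 11.5]
finger_gap: 29.2
finger_force: 60.0
mom [0.32 0.71 0.2 ] f [-1.8 -0.1 11.5] q6 1.49
clock: 48.12
eef_pos: [511.2, -319.2, 177.2]
eef_rot: [3.14, -0.001, -0.645]
wrist_force: [-7.7, 3.6, 17.1]
finger_gap: 29.8
finger_force: 60.0
mom [0.89 2.13 0.04] f [-7.7  3.6 17.1] q6 1.6
```

```bash
python3 -m handwheel '0 0 .4 0 1;0 0 .6 0 1;-.6 .45 0 0 1;-.6 .45 0 0 1;0 0 0 0 1;0 0 0 0 1'
python3 - <<'E'
from ring import *;from key import key
s=read_state();print(s['eef_pos'],s['eef_rot']);p,d,K,T=shot('wrist');save('w11.png',p);np.savez('w11',p=p,d=d,K=K,T=T)
key(p,d,K,T,s)
o=screws(p,d,K,T,[(571,-207,94),(508,-319,95)]);ring('w11.npz',[o[0][0],o[1][0]])
E
```

```text
clock: 48.62
eef_pos: [462.8, -282.3, 215.7]
eef_rot: [3.141, 0.0, -0.642]
wrist_force: [0.5, -0.8, -2.2]
finger_gap: 29.6
finger_force: 60.0
[ 462.78626171 -282.34839596  215.70311044] [ 3.14126986e+00  1.40817868e-04 -6.42458332e-01]
top z -54.9 lo [-14.6 -13.2 -57.7] hi [ 12.3  16.  -52.3] 3539
collar z 20.3 ((-1.0008440017700195, 1.5683565139770508), 25.65384864807129) 1261
L centre [ 570.7 -207.    94.5] rad 21.1 slot deg in lid 23.2 q 0.63 npx 555
R centre [ 508.1 -320.6   95. ] rad 21.0 slot deg in lid 15.8 q 0.57 npx 586
w11.npz rim [-1.8 -0.3  0.4] ring [-0.6  0.1  0.6] lid [-10.   -9.6  -9.1]
w11.npz rim [-2.8 -0.6  0.3] ring [-1.5 -0.2  0.5] lid [-10.1  -9.6  -9.2]
```

```bash
python3 -m handwheel '.25 -.185 0 1 1;.25 -.185 0 1 1;.24 -.18 0 1 1;.24 -.185 0 1 1;.24 -.185 0 .8 1;0 0 -.3 0 1;0 0 -.3 0 1;0 0 -.1 0 1;0 0 0 0 1;0 0 0 0 1;0 0 -.1 0 1;0 0 -.1 0 1'; python3 st.py
python3 -m handwheel '0 0 -.08 0 1;0 0 0 0 1;0 0 0 -.6 1;0 0 0 -.6 1;0 0 0 -.6 1;0 0 0 0 1'; python3 st.py
```

```text
clock: 49.67
eef_pos: [512.5, -319.6, 179.8]
eef_rot: [3.141, -0.001, -0.227]
wrist_force: [0.5, -0.2, 0.6]
finger_gap: 29.7
finger_force: 60.0
mom [-0.02 -0.01  0.03] f [ 0.5 -0.2  0.6] q6 1.18
clock: 50.17
eef_pos: [512.0, -319.4, 176.0]
eef_rot: [-3.141, 0.001, -0.387]
wrist_force: [-1.8, 0.8, -3.0]
finger_gap: 29.4
finger_force: 60.0
mom [0.3  0.62 0.04] f [-1.8  0.8 -3. ] q6 1.34
```

```bash
python3 -m handwheel '0 0 -.01 -.6 1;0 0 0 0 1'; python3 st.py
python3 -m handwheel '0 0 -.01 -.6 1;0 0 0 0 1'; python3 st.py
python3 -m handwheel '0 0 -.01 -.6 1;0 0 0 0 1'; python3 st.py
```

```text
clock: 50.33
eef_pos: [512.1, -319.4, 175.8]
eef_rot: [3.142, 0.001, -0.437]
wrist_force: [-3.0, 1.8, 0.5]
finger_gap: 29.9
finger_force: 60.0
mom [0.5  0.98 0.15] f [-3.   1.8  0.5] q6 1.39
clock: 50.5
eef_pos: [512.1, -319.5, 175.7]
eef_rot: [3.141, 0.001, -0.489]
wrist_force: [-4.4, 2.3, 2.1]
finger_gap: 29.8
finger_force: 60.0
mom [0.65 1.22 0.23] f [-4.4  2.3  2.1] q6 1.44
clock: 50.67
eef_pos: [512.2, -319.4, 175.6]
eef_rot: [3.141, 0.0, -0.541]
wrist_force: [-5.3, 2.5, 5.4]
finger_gap: 29.5
finger_force: 60.0
mom [0.85 1.52 0.44] f [-5.3  2.5  5.4] q6 1.49
```

```bash
python3 -m handwheel '0 0 0 -.3 1;0 0 0 0 1;0 0 0 1 1;0 0 .4 0 1;0 0 .7 0 1;0 0 .4 0 1' >/dev/null; python3 st.py
python3 -m handwheel '-.18 .92 0 .6 1;-.18 .92 0 .6 1;-.18 .92 0 .6 1;-.18 .92 0 .6 1;-.18 .92 0 .6 1;-.18 .92 0 .6 1;-.18 .92 0 .6 1;-.18 .92 0 .6 1;-.18 .92 0 .6 1;-.18 .92 0 .6 1;-.18 .92 0 .6 1;0 0 0 0 1'
python3 -m handwheel '0 0 0 0 1;0 0 0 0 1'
python3 - <<'E'
from h import *;from key import key
s=read_state();p,d,K,T=shot('wrist');save('w12.png',p);print(s['eef_pos'],s['eef_rot'],s['wrist_force'])
key(p,d,K,T,s)
E
```

```text
mom [ 0.04 -0.06 -0.01] f [ 0.1 -0.3 -1. ] q6 1.43
clock: 52.17
eef_pos: [432.2, 90.0, 235.4]
eef_rot: [-3.14, -0.001, 0.107]
wrist_force: [0.5, -1.1, -2.1]
finger_gap: 29.8
finger_force: 60.0
clock: 52.33
eef_pos: [433.4, 85.0, 235.1]
eef_rot: [3.141, -0.001, 0.098]
wrist_force: [0.3, 0.2, -1.7]
finger_gap: 30.0
finger_force: 60.0
[433.42432575  85.04412281 235.11407824] [ 3.14146342e+00 -7.40113593e-04  9.75186181e-02] [ 0.27117663  0.2035251  -1.7171859 ]
top z -55.0 lo [-15.7 -14.  -57.8] hi [ 11.5  15.5 -52.4] 3569
collar z 20.2 ((-1.3084707260131836, 0.6003446578979492), 25.60112190246582) 1253
```

```bash
python3 -m handwheel '-.03 .025 -.4 0 1;0 0 -.6 0 1;0 0 -.5 0 1;0 0 -.2 0 1;0 0 0 0 1;0 0 -.15 0 1;0 0 -.2 0 1;0 0 -.3 0 1;0 0 -.3 0 1;0 0 0 0 1'; python3 st.py
```

```text
clock: 53.22
eef_pos: [431.4, 86.0, 127.5]
eef_rot: [3.142, 0.002, 0.096]
wrist_force: [-0.9, -0.4, -2.6]
finger_gap: 29.8
finger_force: 60.0
mom [-0.07  0.09  0.01] f [-0.9 -0.4 -2.6] q6 1.59
```

```bash
python3 -m handwheel '0 0 -.25 0 1;0 0 -.2 0 1;0 0 -.15 0 1;0 0 -.08 0 1;0 0 0 0 1;0 0 0 0 1'; python3 st.py
python3 -m handwheel '0 0 -.03 0 1;0 0 -.03 0 1;0 0 0 0 1'; python3 st.py
```

```text
clock: 53.72
eef_pos: [432.1, 86.3, 101.9]
eef_rot: [-3.142, -0.0, 0.096]
wrist_force: [0.0, 0.0, -2.0]
finger_gap: 29.8
finger_force: 60.0
mom [ 0.01  0.02 -0.01] f [ 0.  0. -2.] q6 1.59
clock: 53.97
eef_pos: [432.0, 86.2, 99.4]
eef_rot: [-3.142, -0.0, 0.096]
wrist_force: [0.2, 0.3, -2.2]
finger_gap: 29.7
finger_force: 60.0
mom [ 0.02 -0.02  0.04] f [ 0.2  0.3 -2.2] q6 1.59
```

```bash
python3 -m handwheel '0 0 -.03 0 1;0 0 -.02 0 1;0 0 0 0 1'; python3 st.py
python3 -m handwheel '0 0 -.03 0 1;0 0 0 0 1'; python3 st.py
```

```text
clock: 54.22
eef_pos: [431.9, 86.3, 97.2]
eef_rot: [-3.142, 0.0, 0.096]
wrist_force: [-0.0, 0.1, -2.1]
finger_gap: 29.8
finger_force: 60.0
mom [ 0.   -0.02 -0.01] f [-0.   0.1 -2.1] q6 1.59
clock: 54.38
eef_pos: [432.0, 86.2, 97.1]
eef_rot: [3.142, -0.0, 0.096]
wrist_force: [-7.0, -1.3, 13.3]
finger_gap: 29.9
finger_force: 60.0
mom [-0.17  1.4   0.02] f [-7.  -1.3 13.3] q6 1.59
```

```bash
python3 -m handwheel '0 0 .015 0 1;0 0 0 0 .6;0 0 0 0 .5;0 0 0 0 .3;0 0 0 0 .1;0 0 0 0 0;0 0 0 0 0;0 0 0 0 0;0 0 0 0 0;0 0 0 0 0'
python3 -m handwheel '0 0 0 0 0;0 0 .3 0 0;0 0 .6 0 0;0 0 .9 0 0;0 0 .9 0 0;0 0 .9 0 0;0 0 .7 0 0;0 0 0 0 0;0 0 0 0 0'
python3 - <<'E'
from h import *
s=read_state();p,d,K,T=shot('wrist');save('w13.png',p);print(s['eef_pos'],s['finger_gap'])
P=pts(d,K,T);h=cv2.cvtColor(p,cv2.COLOR_RGB2HSV)
red=((h[...,0]<8)|(h[...,0]>172))&(h[...,1]>120)
m=(P[...,2]>140)&(P[...,2]<165)&(np.hypot(P[...,0]-431,P[...,1]-85)<40)
q=P[m];print('top',q.mean(0).round(1),np.percentile(q[:,2],[10,50,90]).round(1),cv2.minAreaRect(q[:,:2].astype(np.float32)))
m=(abs(P[...,2]-78)<4)&(np.hypot(P[...,0]-431,P[...,1]-85)<40)&(h[...,2]<90);q=P[m];print('collar',np.median(q[:,2]),cv2.minEnclosingCircle(q[:,:2].astype(np.float32)),len(q))
p2,d2,K2,T2=shot('top');im=np.vstack([cv2.resize(p2[100:290,30:440],(640,297)),cv2.resize(p[60:330,60:460],(440,297))if 0 else cv2.copyMakeBorder(cv2.resize(p,(396,297)),0,0,0,244,cv2.BORDER_CONSTANT)]);save('final.png',im)
E
```

```text
clock: 55.22
eef_pos: [432.0, 86.3, 96.7]
eef_rot: [-3.142, 0.0, 0.096]
wrist_force: [0.2, -0.1, -0.5]
finger_gap: 86.3
finger_force: 0.0
clock: 55.97
eef_pos: [432.3, 86.3, 269.6]
eef_rot: [-3.142, -0.002, 0.096]
wrist_force: [-0.1, 0.6, 0.9]
finger_gap: 94.0
finger_force: 0.0
[432.29833179  86.28248149 269.56631018] 94.01399326921255
top [430.2  84.8 151.9] [148.8 152.1 154.5] ((428.43450927734375, 84.72364044189453), (30.472578048706055, 29.190479278564453), 6.095431327819824)
collar 76.93850608705199 ((429.2754821777344, 84.4538803100586), 25.31878089904785) 390
```

View pics/final.png

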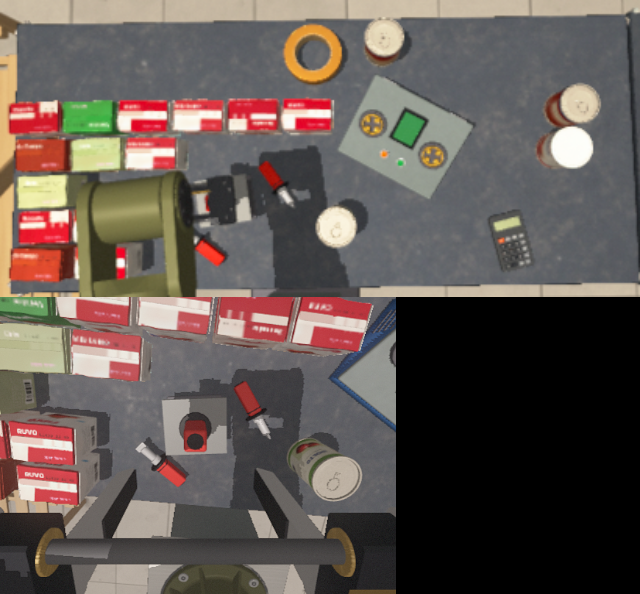

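The key is upright in its stand, with the handle top at (195,430) in the lower panel. The console, tins, tape and calculator are where they were. The small decoy keys lie as they already did in the second wrist view, before the grasp.

```bash
python3 -c "from cell import *; print(sign_off())"
```

```text
the job is handed in; nothing more can be done
None
```

Both screws are tightened against their stops (about 0.54 N m felt on the left and 0.44 on the right), and the key is back upright in its stand on its collar and released; I handed in at about 56 s, and the two small look-alike keys, upright at the start, were already lying over before I took the key.

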